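Pack the pipetting kit and close its case

TASK

Pack up the pipetting kit: lay the pipette in the two notched ribs of its bed with the tip towards the end that has the narrow notch, put the small purple tube block down in the purple-floored pocket and the small tip box, which someone left standing on the foam, down in the yellow-floored one. Set them down rather than dropping them, and only when everything lies home below the case's rim swing the lid fully shut. Leave the other things on the bench where they are.

Things in the scene. Friction and masses are not known exactly. Their poses are not given: they have to be found in the camera images.
- case: Open kit case, fixed on the bench: light grey tray 182 mm (x) by 278 mm (y), walls 6 mm, rim 56 mm above the bench, inner floor 6 mm. Origin: centre of its underside. +x to the hinge side (away from the robot), +y to its left end, z up. Front strip (inside front wall at x = -85 to -13 mm): pipette bed. Behind it two grey foam inserts side by side, flat tops 34 mm above the bench.
- case_hinge (a point): Middle of the lid's hinge line, which runs along the case's y at x = +91 mm, 56 mm up (rim height).
- lid (a joint): Angle of the flat translucent blue lid (182 x 278 x 8 mm, 180 g) in rad: 0 = shut flat on the rim, 1.57 = upright, grows as it opens backwards, away from the robot; stop at 2.1. No latch. The hinge is stiff: the lid stays where it is left, 1.5 to 2.5 N at its free edge moves it, and it must be swung all the way down to 0.
- lid_edge (a point): Middle of the lid's free edge, half-way through its 8 mm thickness, 182 mm from the hinge line. A grey tab 50 mm wide and 10 mm thick stands 12 mm out from the edge there.
- bed_wide_notch (a point): Pipette bed, at case x = -45, y = -54 mm: foam rib 12 mm thick (y) with a notch 40 mm wide (x) for the pipette's body. The point lies where the axis of a properly lying pipette passes, 39 mm above the bench; notch bottom at 26 mm, its cheeks (10 mm wide) reach 40 mm. Case axes. Between the ribs the bed is empty down to 6 mm.
- bed_narrow_notch (a point): Same at case x = -45, y = +68 mm: rib with a notch 24 mm wide for the pipette's shaft; the point is on the axis of the lying pipette, 39 mm above the bench; notch bottom 32 mm, cheeks reach 45 mm. The tip points this way; pipette_grip then lies at case y = -8 mm (up to 7 mm either way along y fits).
- pipette_grip (a point): Pipette, grey with yellow button and band, 95 g, 225 mm long, lying on its side. Point on its axis at mid-height (13 mm above what it lies on), near its balance. x to its tip, z up. Body 30 mm wide (y), 26 high, x = -77 to +43 mm; cone; 13 mm shaft from +62 to the tip at +120; button end at -104. Finger rest, 14 mm wide, stands 16 mm out on the +y side at x = -67.
- pipette_tip (a point): End of the pipette's shaft (its tip), on its axis.
- tip_box_center (a point): Centre of the small closed pipette-tip box: yellow base, clear top, 76 mm (x) by 60 mm (y), 44 mm high, about 90 g, z up. It was left on top of the foam between the two pockets and stands about 22 mm above the case's rim.
- tube_block_center (a point): Centre (half-way up) of the small purple microtube block with 12 capped tubes fixed in it: 70 mm (x) by 48 mm (y), 34 mm high plus 6 mm of caps (40 mm in all), about 120 g, z up.
- tip_insert_pocket (a point): Centre of the yellow floor of the tip box's pocket, 8 mm above the bench. Axes as the case; pocket 86 mm (x) by 70 mm (y), 26 mm deep, with a finger notch in the middle of each y side, 34 mm wide (x), going 22 mm outwards, as deep as the pocket. The box may lie either way round. May be the left or the right pocket.
- tube_insert_pocket (a point): Centre of the purple floor of the tube block's pocket, 8 mm above the bench. Axes as the case; pocket 80 mm (x) by 58 mm (y), 26 mm deep, with the same finger notches. The block may lie either way round. Beside the other pocket, left or right.
- green_cup: Lime-green plastic cup, 72 mm wide, 95 mm high, origin at its foot. Stays where it is.
- blue_cup: Blue plastic cup, 72 mm wide, 85 mm high, origin at its foot. Stays.
- bottle: Amber bottle with blue cap, 60 mm wide, 125 mm high, origin at its foot. Stays.
- timer: White bench timer, 62 x 72 x 18 mm, origin under its centre. Stays.
- tube_rack: Long purple tube rack behind the case, 105 x 215 x 26 mm, origin under its centre. Stays.
- marker: Marker pen with green cap, 140 mm long along its x, 15 mm thick, lying; origin under its middle. Stays.
- spare_tips: Large closed tip box, 84 x 124 x 100 mm, grey with blue lid, origin under its centre. Stays.
- chill_block: Yellow cooling block with three tubes, 85 x 125 x 48 mm, origin under its centre. Stays.
Things that resemble listed ones, but are neither listed nor needed, are in the scene too. There is more than one size of the part that bears pipette_grip; the job needs the larger.

How it is judged:
By the outcome, as a careful person would: the job done as asked, in the order asked, and still so for the second after the job is handed in, with the robot touching nothing.
It also fails if it takes over 70 s, if anything falls off the work surface, if the arm or the gripper's body presses on something with over 40 N, if the wrist force passes 120 N, or if a joint passes its speed limit or range.

ROBOT

A 6-joint arm with a two-finger parallel gripper is mounted at the origin on the work surface. World frame = base frame: x ahead of the robot, y to its left, z up, the work surface at z = 0. Lengths are in m, angles in rad, forces in N, time in s.
With the tool pointing down it reaches from about 0.35 to 0.775 m from the base axis. Payload 7.3 kg.
Tool frame: the origin (TCP) lies between the finger pads; the fingertips stand 14 mm ahead of it and the grasp point (between the pads) lies 5 mm behind it; z points along the fingers, y is the direction in which the jaws open and shut (so a half turn about z gives the same grasp; the last joint's range is limited). The gripper opens to 92 mm and grips with 3 to 60 N. Pads are 19 mm wide; open, the fingers measure 130 mm over their backs; the gripper's body (75 mm by 190 mm) begins 47 mm behind the grasp point.
Start: joints at [-1.337, 0.342, 1.524, -0, 1.275, -0.146], TCP at [0.195, -0.488, 0.217] pointing down, gripper open.
Joint ranges: [-2.53, 2.53], [-0.77, 2.02], [0.04, 2.7], [-1, 4.14], [0.28, 2.66], [-3.11, 3.11]. Speed limits (rad/s): [2.57, 2.57, 3.14, 3.14, 3.14, 3.14].

INTERFACE

Orientations are given as [roll, pitch, yaw] about the fixed x, y, z axes, in that order (R = Rz(yaw) Ry(pitch) Rx(roll)).
In Python, from cell import robot gives the robot as it stands.
- The arm moves only by the shell command python3 -m creep 'ROWS' [FORCE]. ROWS is JSON, a list that holds one entry, the list of rows, each a list of 7 numbers: the shift along the tool's x, y, z in cm, then the turn, a rotation vector about the tool's x, y, z in degrees, then the gripper command: -1 is shut, 1 is fully open, values between are in proportion. In form: [[[tx, ty, tz, wx, wy, wz, gripper], ...]]. A call has 1 to 8 rows; each row is the pose to reach, as a shift and turn from the pose measured when the call began, along the tool's axes at that moment; what a row does not reach only later rows make up. A row lasts 1/10 s, in which the tool goes at most 50 mm and 8.59 degrees, less where a joint would pass 70% of its speed; a pose out of reach is approached as far as the arm can. A call with a gripper value outside its range is refused whole. The fingers move at their own pace and stop on an object; FORCE is the grip in N (left out, the last holds). Time passes only in rows, so rows that repeat a pose let the fingers close. It gives the time, the measured TCP pose, the force and the opening at its end, in the units of the state.
- robot.observe(): the state, without advancing time (a new reading comes with each control period).
- robot.read_camera(name): name is "side" or "top"; returns the picture (384x512x3 uint8, red, green, blue); there is no depth.
- robot.camera_params(name): a dict with "camera_matrix" (3x3 intrinsics, pixels), "R" (3x3) and "t" (3): a world point X has camera coordinates R X + t. Camera axes: x right, y down, z forward; pixel columns grow to the right and rows downward; lengths in m; the calibration is good to about 2 mm. A picture is of the moment at which its call begins. camera_params takes no time and is no camera call.
- robot.hand_in(): hands the job in, once; it reports no verdict.
Trained networks look in the newest picture that a camera, given by its name, has taken for a name from the list of things; names that differ only in an ending like _2 or _b are one class to them, and where a whole thing is asked for, a point or a joint stands for the part that bears it (a point fixed in the world has none). Each returns a list of dicts, best first, with "score" (0 to 1); they miss things now and then, are a little off and sometimes report something else, mostly with a low value. They report only what shows in the picture. A call takes as long as a camera call. They do not tell look-alikes from the thing itself.
- robot.look_for(camera, label): "centre" ([x, y, z] in m, in the coordinates of the camera as it stood for that picture, good to about 4 mm: the middle of the surface that is visible of it).
- robot.masks_of(camera, label): "mask" (384x512 bool, what is visible of it).
The state is a dict: "time": time; "qpos": joint angles; "qvel": joint speeds; "joint_efforts": joint torques, N m; "tool_pos": TCP position; "tool_rot": TCP orientation; "contact_force": force on the tool from outside, world axes, zero at the start; "torque": the same for the moment, N m; "opening": finger opening in m.
Only numpy, scipy, OpenCV 4.12 (cv2) and the standard library are available. Lean on these libraries where they do the work, as an engineer would, in place of code of your own. Each camera call takes 0.05 s, during which the arm holds its last target.

## Working session

There is one attempt and no reset: what is moved stays moved. The work goes in short steps, Python scripts to look and compute and a shell command to move; the robot and the scene stay as the last step left them, time stands still between calls to the robot, and variables do not carry over. Pictures are saved under pics/ and viewed, and the job is handed in when it is done.

```bash
ls; mkdir -p pics
python3 - <<'E'
from cell import robot
import cv2,numpy as np
s=robot.observe();print(s)
for n in ("side","top"):
    im=robot.read_camera(n);cv2.imwrite(f"pics/{n}0.png",cv2.resize(im[:,:,::-1],(768,576),interpolation=cv2.INTER_CUBIC))
    p=robot.camera_params(n);print(n,p)
E
```

```text
pics
{'time': 0.0, 'qpos': array([-1.33700039e+00,  3.42708503e-01,  1.52504383e+00, -1.18815908e-05,
        1.27542038e+00, -1.45947307e-01]), 'qvel': array([-0.00049173, -0.00072205,  0.00157008, -0.00092518, -0.00019541,
        0.00129785]), 'joint_efforts': array([-1.94169712e-03, -4.31246710e+01, -2.44226253e+01,  7.15201395e-02,
        5.60235931e-02, -1.31094862e-04]), 'tool_pos': array([ 0.19454722, -0.48714634,  0.21624301]), 'tool_rot': array([-3.14002773e+00, -2.18547571e-04,  3.79746540e-01]), 'contact_force': array([-0.40332194,  0.58980239, -0.1929934 ]), 'torque': array([ 0.04897202,  0.0417321 , -0.00997629]), 'opening': 0.09180332135041717}
side {'camera_matrix': array([[431.01516606,   0.        , 258.08850085],
       [  0.        , 431.01516606, 194.70061691],
       [  0.        ,   0.        ,   1.        ]]), 'R': array([[ 0.98661467, -0.16302277, -0.00388249],
       [-0.12362615, -0.73223592, -0.66973662],
       [ 0.10633942,  0.66125194, -0.74258858]]), 't': array([-0.51514271,  0.13093862,  1.57312943])}
top {'camera_matrix': array([[390.51516633,   0.        , 250.52198014],
       [  0.        , 390.51516633, 195.75435962],
       [  0.        ,   0.        ,   1.        ]]), 'R': array([[-1.31294693e-02, -9.99913770e-01,  2.62124349e-04],
       [-9.93562819e-01,  1.30165775e-02, -1.12532186e-01],
       [ 1.12519070e-01, -1.73792488e-03, -9.93648046e-01]]), 't': array([0.01432362, 0.50982722, 1.26394304])}
```

View pics/side0.png

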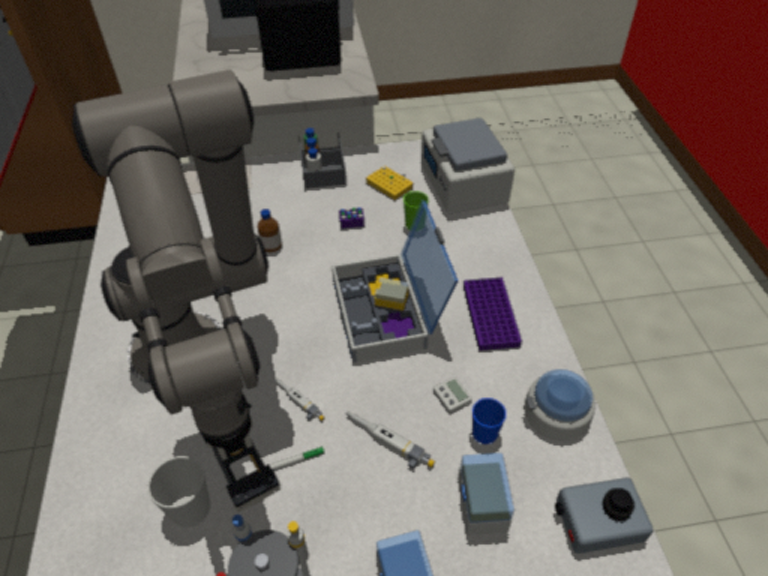

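View pics/top0.png

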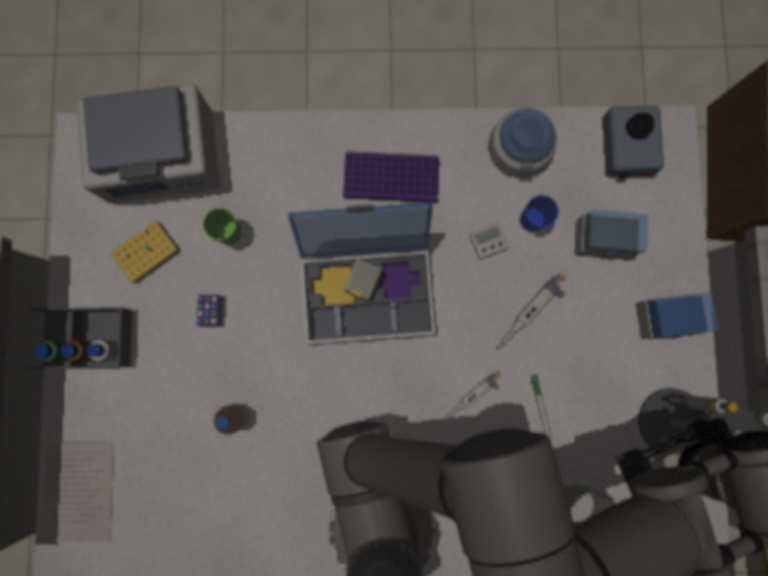

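The top picture shows the case at (370,297) with the tip box on the foam at (364,279), the yellow pocket on its left and the purple pocket on its right. The tube block is at (208,310). There are two pipettes: the large one at (533,310) and the small one at (474,395). Next I'll measure.

```bash
cat > h.py <<'E'
from cell import robot
import numpy as np,cv2
P={n:robot.camera_params(n) for n in("side","top")}
def c2w(n,c): return P[n]["R"].T@(np.array(c)-P[n]["t"])
def px2w(n,uv,z):
    K,R,t=P[n]["camera_matrix"],P[n]["R"],P[n]["t"]
    d=R.T@np.linalg.inv(K)@np.array([uv[0],uv[1],1.]);o=-R.T@t
    return o+d*(z-o[2])/d[2]
def w2px(n,X):
    c=P[n]["R"]@np.array(X)+P[n]["t"];q=P[n]["camera_matrix"]@c;return q[:2]/q[2]
def tri(u1,u2):
    # least-squares from side,top
    A=[];b=[]
    for n,uv in(("side",u1),("top",u2)):
        M=P[n]["camera_matrix"]@np.c_[P[n]["R"],P[n]["t"]]
        for k in(0,1):
            r=M[k]-uv[k]*M[2];A.append(r[:3]);b.append(-r[3])
    return np.linalg.lstsq(np.array(A),np.array(b),rcond=None)[0]
def snap(n,name,box=None,s=4):
    im=robot.read_camera(n)
    if box:
        x0,y0,x1,y1=box;im=im[y0:y1,x0:x1]
    im=cv2.resize(im,None,fx=s,fy=s,interpolation=cv2.INTER_CUBIC)
    cv2.imwrite(f"pics/{name}.png",im[:,:,::-1])
E
python3 - <<'E'
from h import *
np.set_printoptions(precision=4,suppress=True)
for n in("top","side"):
    for l in("pipette_grip","tube_block_center","tip_box_center","case","lid","bed_wide_notch","bed_narrow_notch","tip_insert_pocket","tube_insert_pocket","case_hinge","lid_edge","pipette_tip"):
        for d in robot.look_for(n,l)[:3]: print(n,l,round(d["score"],2),c2w(n,d["centre"]))
snap("top","topcase",(180,125,310,240),6)
snap("top","toppip",(280,160,400,290),5)
snap("top","toptb",(110,180,170,230),8)
E
```

```text
top pipette_grip 0.91 [ 0.4818 -0.3445  0.021 ]
top tube_block_center 0.9 [0.4783 0.3753 0.0354]
top tube_block_center 0.56 [ 0.4818 -0.3413  0.0267]
top tube_block_center 0.2 [0.6132 0.5202 0.0214]
top tip_box_center 0.77 [0.5367 0.0392 0.0742]
top case 0.87 [0.5987 0.0311 0.0747]
top case 0.55 [ 0.5398 -0.0496  0.0174]
top lid 0.85 [0.624  0.0343 0.1624]
top lid 0.16 [0.5966 0.0296 0.0766]
top bed_wide_notch 0.94 [0.5994 0.0305 0.0814]
top bed_narrow_notch 0.72 [0.5998 0.0307 0.0769]
top tip_insert_pocket 0.77 [0.5313 0.1115 0.0086]
top tube_insert_pocket 0.74 [ 0.5391 -0.0512  0.0182]
top tube_insert_pocket 0.25 [ 0.6854 -0.3612  0.0435]
top case_hinge 0.97 [0.5999 0.0264 0.0767]
top lid_edge 0.95 [0.6237 0.0327 0.1641]
top lid_edge 0.57 [0.5343 0.1135 0.0074]
top pipette_tip 0.86 [ 0.484  -0.3419  0.0264]
top pipette_tip 0.58 [ 0.2925 -0.2092  0.0167]
top pipette_tip 0.22 [0.536  0.0341 0.0767]
side pipette_grip 0.75 [ 0.4859 -0.3605  0.0208]
side pipette_grip 0.49 [ 0.2967 -0.2213  0.0197]
side tube_block_center 0.58 [0.4751 0.3573 0.0314]
side tip_box_center 0.65 [0.4791 0.3578 0.0304]
side tip_box_center 0.59 [0.535  0.0172 0.0753]
side tip_box_center 0.22 [ 0.7781 -0.0468  0.0206]
side case 0.62 [0.5915 0.0074 0.0547]
side lid 0.64 [0.6235 0.0145 0.1552]
side bed_wide_notch 0.83 [0.5913 0.0049 0.0571]
side bed_narrow_notch 0.66 [0.585  0.0147 0.0547]
side bed_narrow_notch 0.51 [0.6236 0.0106 0.154 ]
side tip_insert_pocket 0.55 [0.5162 0.133  0.028 ]
side tube_insert_pocket 0.71 [ 0.5444 -0.0227  0.0166]
side case_hinge 0.74 [0.588  0.0077 0.055 ]
side lid_edge 0.74 [0.6248 0.0134 0.1544]
side lid_edge 0.47 [0.5357 0.0194 0.0761]
side lid_edge 0.25 [0.5869 0.0134 0.0549]
side pipette_tip 0.91 [ 0.4857 -0.3588  0.0193]
side pipette_tip 0.72 [ 0.2939 -0.2204  0.0174]
side pipette_tip 0.51 [0.6232 0.014  0.1522]
```

View pics/topcase.png

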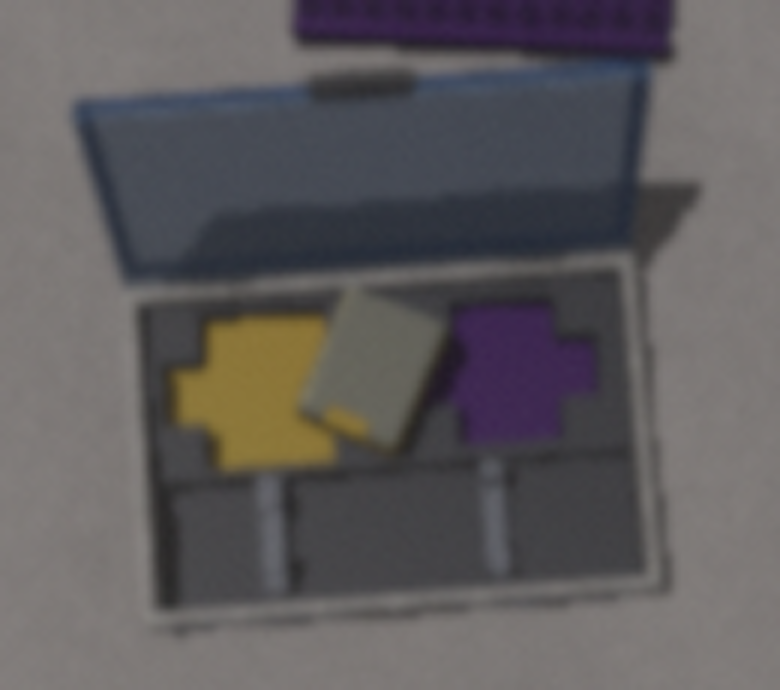

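View pics/toppip.png

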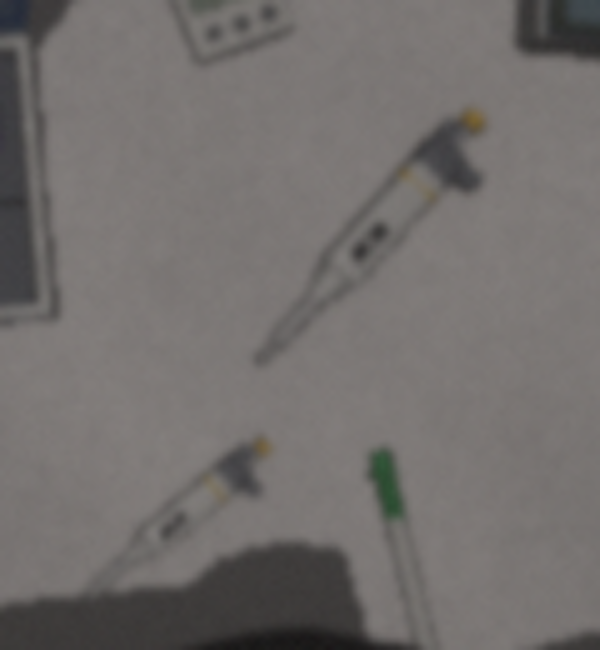

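View pics/toptb.png

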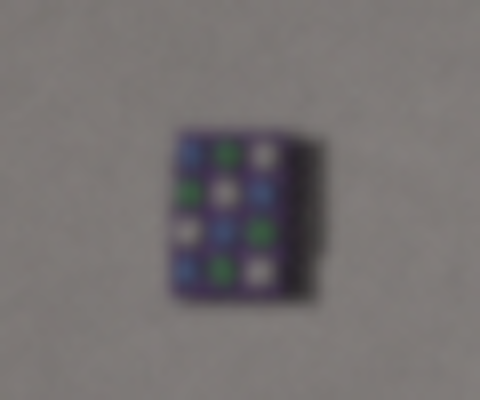

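The networks' side and top y values differ by about 17 mm throughout. I'll check both calibrations against the robot's own known pose.

Run:
```python
from h import *
for n in P: print(n, "campos",-P[n]["R"].T@P[n]["t"])
from scipy.spatial.transform import Rotation as Ro
s=robot.observe();Rt=Ro.from_euler("xyz",s["tool_rot"]).as_matrix();p=s["tool_pos"]
print(s["time"])
for n,box in(("side",(120,250,230,370)),("top",(400,230,512,350))):
    im=robot.read_camera(n);k=6;x0,y0,x1,y1=box
    im=cv2.resize(im[y0:y1,x0:x1],None,fx=k,fy=k,interpolation=cv2.INTER_CUBIC)[:,:,::-1].copy()
    for dy in(-.065,-.046,.046,.065):
        for dx in(-.0095,.0095):
            u=w2px(n,p+Rt@[dx,dy,.014]);cv2.circle(im,tuple(int(v) for v in (u-[x0,y0]+.5)*k),3,(0,0,255),-1)
    u=w2px(n,p+Rt@[0,0,.014]);print(n,u);cv2.circle(im,tuple(int(v) for v in (u-[x0,y0]+.5)*k),4,(0,255,0),-1)
    cv2.imwrite(f"pics/tool_{n}.png",im)
```

```text
side campos [ 0.35714911 -1.02833693  1.2538823 ]
top campos [0.36451574 0.00988281 1.31328275]
1.45
side [164.10502551 320.84332852]
top [430.25328451 299.12711448]
```

View pics/tool_side.png

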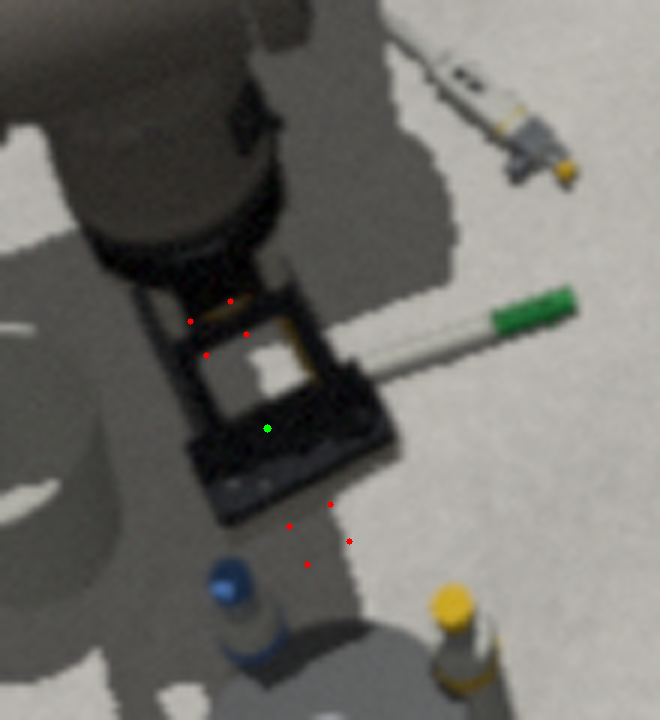

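View pics/tool_top.png

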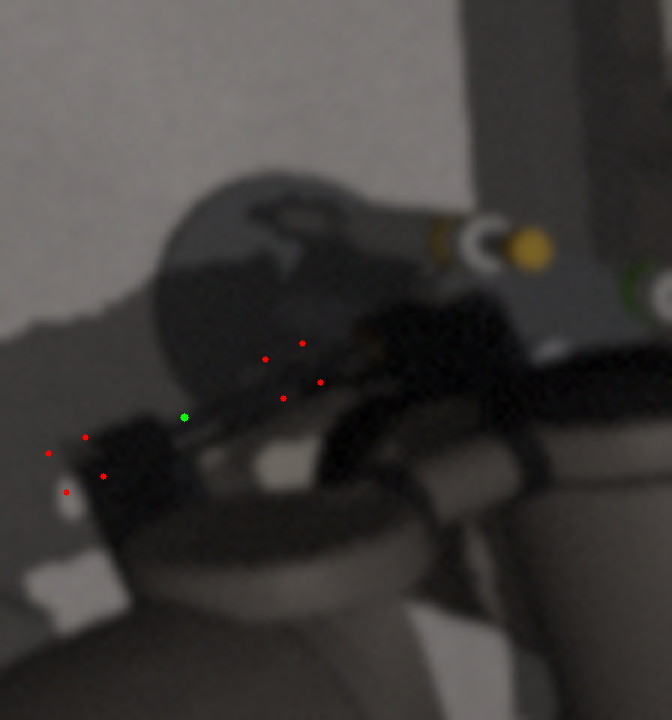

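Run:
```python
from h import *
from scipy.spatial.transform import Rotation as Ro
s=robot.observe();Rt=Ro.from_euler("xyz",s["tool_rot"]).as_matrix();p=s["tool_pos"]
print(Rt)
for n,box in(("side",(120,250,230,370)),("top",(400,230,512,350))):
    im=robot.read_camera(n);k=6;x0,y0,x1,y1=box
    im=cv2.resize(im[y0:y1,x0:x1],None,fx=k,fy=k,interpolation=cv2.INTER_CUBIC)[:,:,::-1].copy()
    im=cv2.convertScaleAbs(im,alpha=2.0,beta=20)
    def box3(hx,ylo,yhi,z0,z1,c):
        q={}
        for i,dx in enumerate((-hx,hx)):
            for j,dy in enumerate((ylo,yhi)):
                for l,dz in enumerate((z0,z1)):
                    u=w2px(n,p+Rt@[dx,dy,dz]);q[i,j,l]=tuple(int(v) for v in (u-[x0,y0]+.5)*k)
        for a in q:
            for b in q:
                if sum(abs(x-y) for x,y in zip(a,b))==1 and a<b: cv2.line(im,q[a],q[b],c,1)
    box3(.0095,.046,.065,-.052,.014,(0,0,255))
    box3(.0095,-.065,-.046,-.052,.014,(0,255,0))
    box3(.0375,-.095,.095,-.09,-.052,(255,255,0))
    cv2.imwrite(f"pics/tool2_{n}.png",im)
```

```text
[[ 9.28766018e-01  3.70666538e-01  2.84911269e-05]
 [ 3.70666539e-01 -9.28766016e-01 -7.15991673e-05]
 [-7.78250406e-08  7.70595810e-05 -9.99999997e-01]]
```

View pics/tool2_side.png

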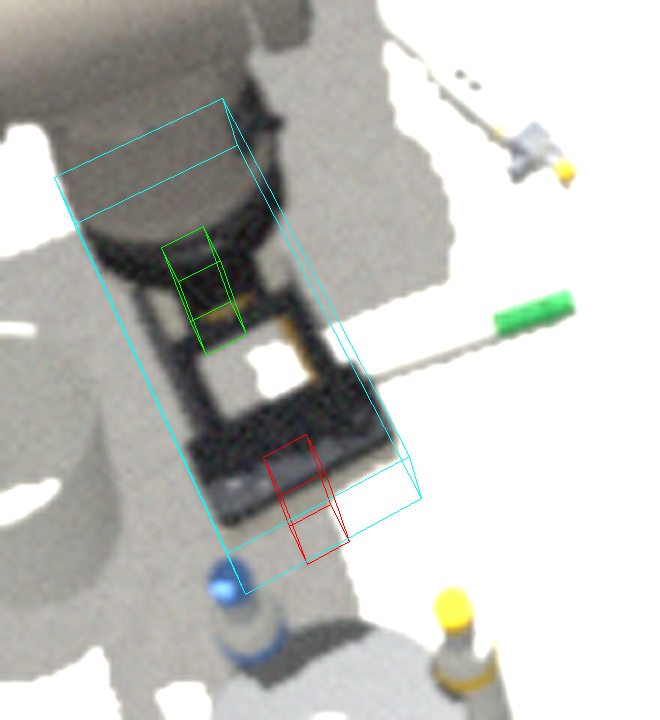

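View pics/tool2_top.png

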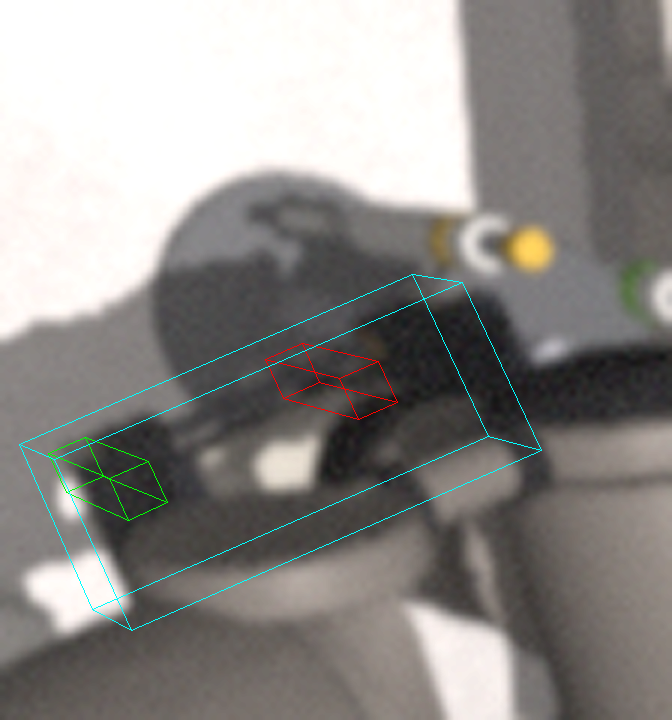

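Run:
```python
from h import *
snap("side","sidecase",(210,130,320,245),7)
snap("side","sidepip",(170,240,300,320),6)
```

```text
(no output)
```

View pics/sidecase.png

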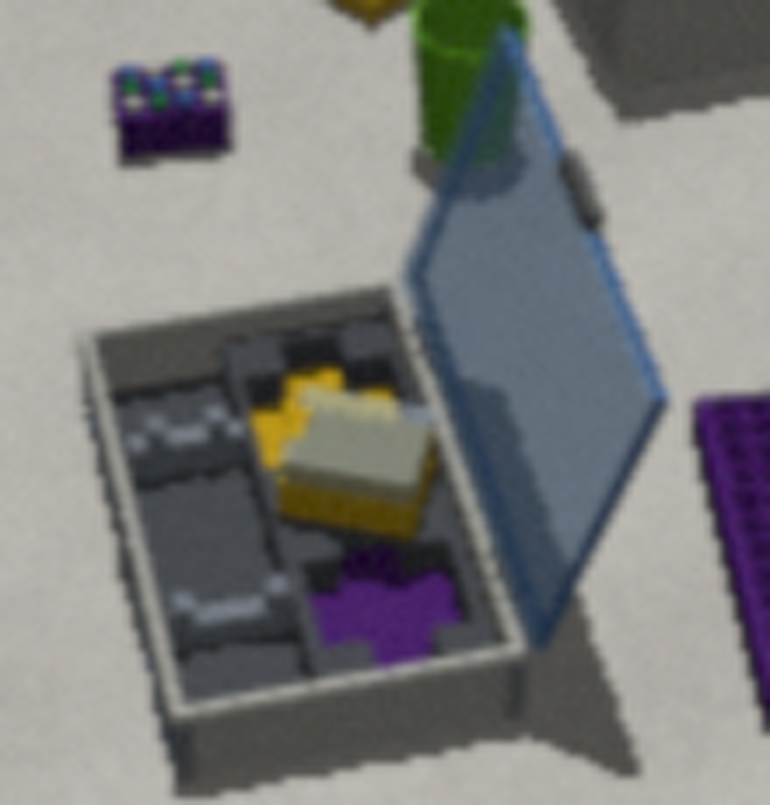

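View pics/sidepip.png

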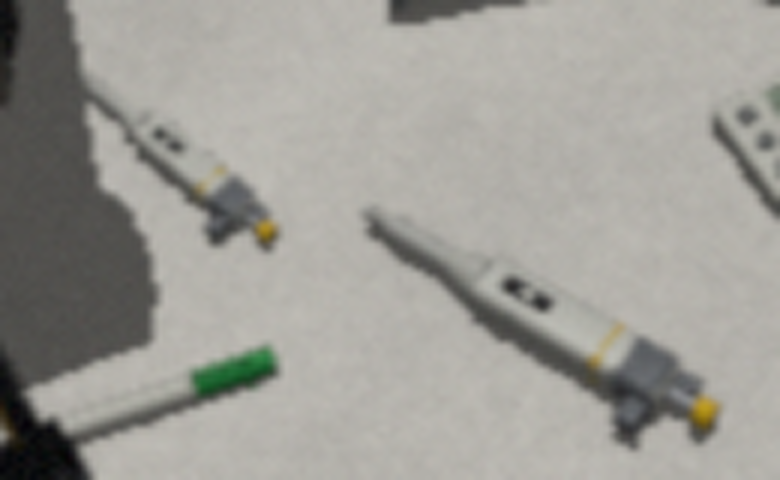

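Run:
```python
from h import *
np.set_printoptions(precision=4,suppress=True)
f=lambda c,k,o:(np.array(c)+.5)/k-.5+np.array(o)
T={"FL":(155,620),"FR":(662,590),"BR":(635,250),"BL":(128,290)}
S={"FL":(82,338),"FR":(178,712),"BR":(527,648),"BL":(398,283)}
for k in T:
    t=f(T[k],6,(180,125));s=f(S[k],7,(210,130))
    print(k,px2w("top",t,.056),px2w("side",s,.056),tri(s,t))
# pipette tip and button large
t=f((262,360),5,(280,160));s=f((372,215),6,(170,240));print("tip",px2w("top",t,.013),px2w("side",s,.013),tri(s,t))
t=f((475,122),5,(280,160));s=f((705,411),6,(170,240));print("btn",px2w("top",t,.013),px2w("side",s,.013),tri(s,t))
t=f((382,470),5,(280,160));s=f((272,357),6,(170,240));print("mark",px2w("top",t,.008),px2w("side",s,.008))
```

```text
FL [0.4049 0.1538 0.056 ] [0.4022 0.149  0.056 ] [0.4036 0.1545 0.0505]
FR [ 0.4174 -0.1178  0.056 ] [ 0.4216 -0.1173  0.056 ] [ 0.4197 -0.1178  0.0566]
BR [ 0.6024 -0.1076  0.056 ] [ 0.6008 -0.1064  0.056 ] [ 0.6012 -0.1075  0.0575]
BL [0.584  0.1685 0.056 ] [0.5825 0.1624 0.056 ] [0.5844 0.1694 0.0491]
tip [ 0.3886 -0.261   0.013 ] [ 0.3893 -0.2645  0.013 ] [ 0.3891 -0.2619  0.0088]
btn [ 0.5461 -0.4101  0.013 ] [ 0.5464 -0.4104  0.013 ] [ 0.5463 -0.4102  0.0127]
mark [ 0.3152 -0.3388  0.008 ] [ 0.3263 -0.3392  0.008 ]
```

```bash
cat >> h.py <<'E'
def rz(a): c,s=np.cos(a),np.sin(a);return np.array([[c,-s,0],[s,c,0],[0,0,1]])
def overlay(n,name,box,k,segs,im=None):
    if im is None: im=robot.read_camera(n)
    x0,y0,x1,y1=box
    im=cv2.resize(im[y0:y1,x0:x1],None,fx=k,fy=k,interpolation=cv2.INTER_CUBIC)[:,:,::-1].copy()
    im=cv2.convertScaleAbs(im,alpha=1.5)
    for a,b,c in segs:
        q=[tuple(int(round(v)) for v in (w2px(n,X)-[x0,y0]+.5)*k-.5) for X in(a,b)]
        cv2.line(im,q[0],q[1],c,1,cv2.LINE_AA)
    cv2.imwrite(f"pics/{name}.png",im)
def rect(pose,cx,cy,hx,hy,z,c):
    x,y,a=pose;pts=[np.array([x,y,0])+rz(a)@[cx+sx*hx,cy+sy*hy,z] for sx,sy in((-1,-1),(1,-1),(1,1),(-1,1))]
    return [(pts[i],pts[(i+1)%4],c) for i in range(4)]
E
python3 - <<'E'
from h import *
from scipy.optimize import least_squares
np.set_printoptions(precision=4,suppress=True)
f=lambda c,k,o:(np.array(c)+.5)/k-.5+np.array(o)
T={"FL":(155,620),"FR":(662,590),"BR":(635,250),"BL":(128,290)}
S={"FL":(82,338),"FR":(178,712),"BR":(527,648),"BL":(398,283)}
C={"FL":(-.091,.139,.056),"FR":(-.091,-.139,.056),"BR":(.091,-.139,.056),"BL":(.091,.139,.056)}
def res(p):
    r=[]
    for k in C:
        X=np.array([p[0],p[1],0])+rz(p[2])@C[k]
        r+=list(w2px("top",X)-f(T[k],6,(180,125)));r+=list(w2px("side",X)-f(S[k],7,(210,130)))
    return np.array(r)
o=least_squares(res,[.5,.02,.05]);print(o.x,np.degrees(o.x[2]));print(o.fun.reshape(-1,2))
p=o.x
segs=rect(p,0,0,.091,.139,.056,(0,0,255))+rect(p,0,0,.085,.133,.056,(0,255,255))+rect(p,-.045,-.054,.02,.006,.026,(0,255,0))+rect(p,-.045,.068,.012,.006,.032,(255,255,0))
overlay("top","ov1t",(180,125,310,240),6,segs);overlay("side","ov1s",(210,130,320,245),7,segs)
E
```

```text
[0.5021 0.0239 0.0627] 3.594578937319706
[[-0.9488  0.7471]
 [-0.1278 -1.4439]
 [ 0.8441 -0.8253]
 [-0.3436  0.8022]
 [ 0.4792  0.2402]
 [ 0.3924  0.5681]
 [ 0.0602 -0.066 ]
 [ 0.1459 -1.0878]]
```

View pics/ov1t.png

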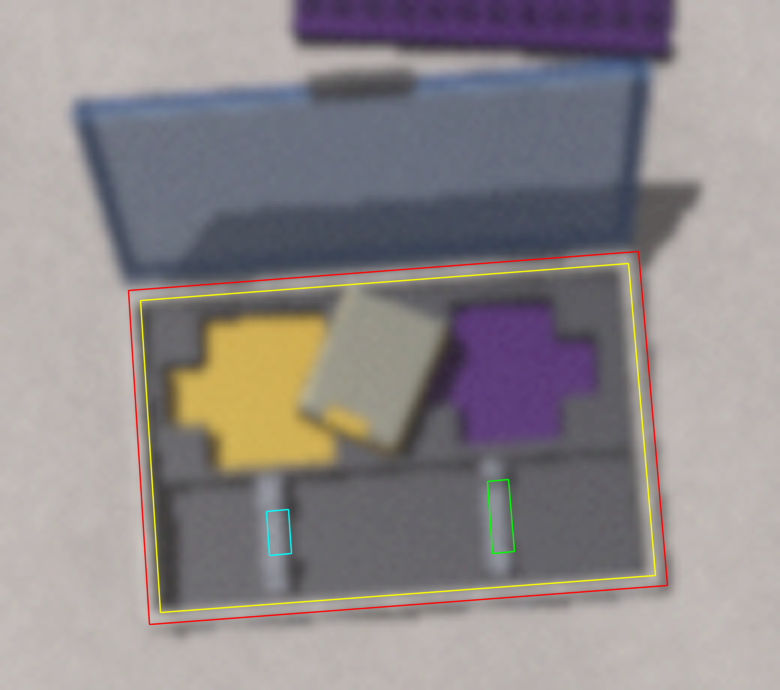

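View pics/ov1s.png

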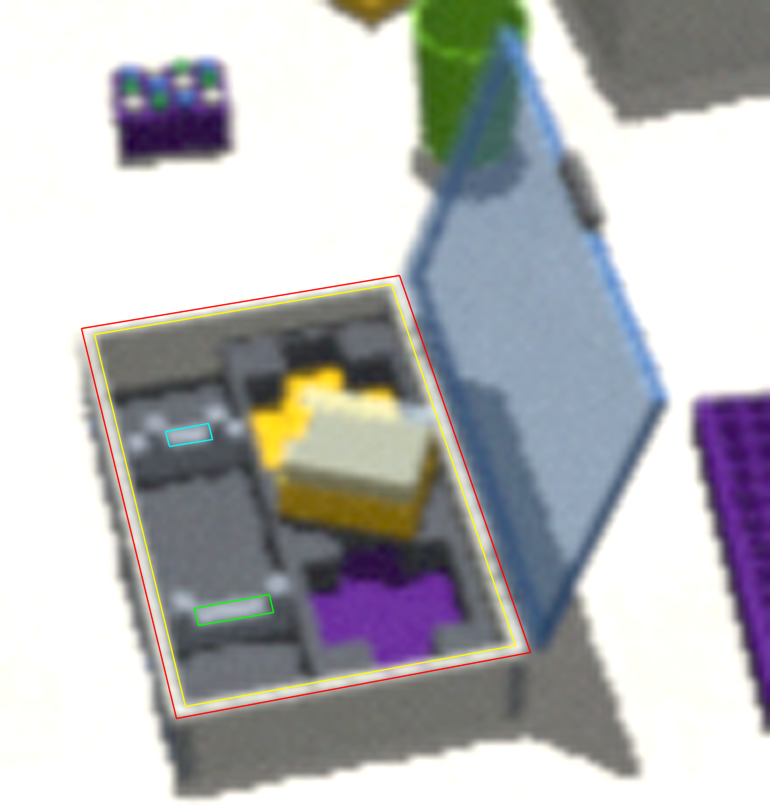

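The two cameras agree to within a few mm when I pick pixels by hand, so the networks' side y values are biased and I won't use them. Next I'll fit the tip box and tube block.

Run:
```python
from h import *
np.set_printoptions(precision=4,suppress=True)
f=lambda c,k,o:(np.array(c)+.5)/k-.5+np.array(o)
q=[px2w("top",f(c,6,(180,125)),.078) for c in((350,285),(448,318),(397,453),(300,405))]
print(np.array(q));c=np.mean(q,0)[:2]
print("sides",[np.linalg.norm(q[i]-q[(i+1)%4]) for i in range(4)])
e=(q[0]-q[3])+(q[1]-q[2]);a=np.arctan2(e[1],e[0]);print("tip",c,np.degrees(a))
tp=(c[0],c[1],a)
q=[px2w("top",f(c,8,(110,180)),.036) for c in((172,130),(290,136),(285,300),(172,298))]
print("sides",[np.linalg.norm(q[i]-q[(i+1)%4]) for i in range(4)])
c=np.mean(q,0)[:2];e=(q[0]-q[3])+(q[1]-q[2]);b=np.arctan2(e[1],e[0]);print("tube",c,np.degrees(b))
tb=(c[0],c[1],b)
m=robot.masks_of("top","tube_block_center");print(m[0]["score"],cv2.minAreaRect(np.argwhere(m[0]["mask"])[:,::-1].astype(np.float32)))
m=robot.masks_of("top","tip_box_center");print(m[0]["score"],cv2.minAreaRect(np.argwhere(m[0]["mask"])[:,::-1].astype(np.float32)))
R=(0,0,255);G=(0,255,0)
cp=(.502,.0245,.0627)
segs=rect(tp,0,0,.038,.03,.078,R)+rect(tp,0,0,.038,.03,.034,G)+rect(tb,0,0,.035,.024,.034,R)+rect(tb,0,0,.035,.024,0,G)
for s,(x,y,hx,hy) in ((R,(.036,.068,.043,.035)),((255,255,0),(.036,-.068,.04,.029))):
    segs+=rect(cp,x,y,hx,hy,.008,s)+rect(cp,x,y,.017,hy+.022,.008,s)
overlay("top","ov2t",(180,125,310,240),6,segs);overlay("side","ov2s",(210,130,320,245),7,segs);overlay("top","ov2b",(110,180,170,230),8,segs)
```

```text
[[ 0.5813  0.0471  0.078 ]
 [ 0.5628 -0.005   0.078 ]
 [ 0.4907  0.0231  0.078 ]
 [ 0.517   0.0743  0.078 ]]
sides [np.float64(0.05529122752182816), np.float64(0.0772852734050794), np.float64(0.057571359619059265), np.float64(0.0697452170670015)]
tip [0.538  0.0349] -22.06113451394165
sides [np.float64(0.04868225905776787), np.float64(0.06747297969979354), np.float64(0.04623772846423098), np.float64(0.06917889561228967)]
tube [0.4784 0.3764] 0.24210924638226655
0.55 ((140.0, 206.0), (20.0, 16.0), 90.0)
0.73 ((241.54141235351562, 186.10060119628906), (18.0, 23.307695388793945), 22.61986541748047)
```

View pics/ov2t.png

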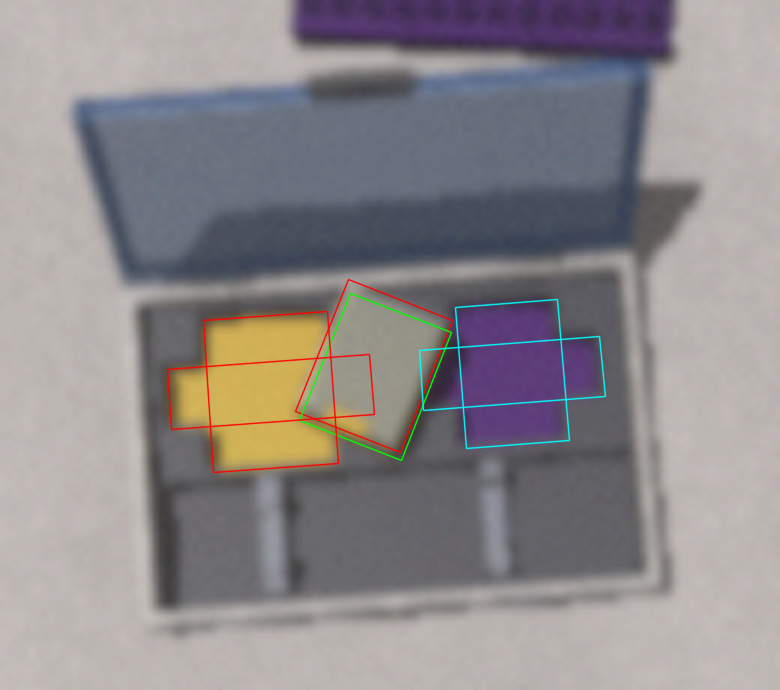

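View pics/ov2s.png

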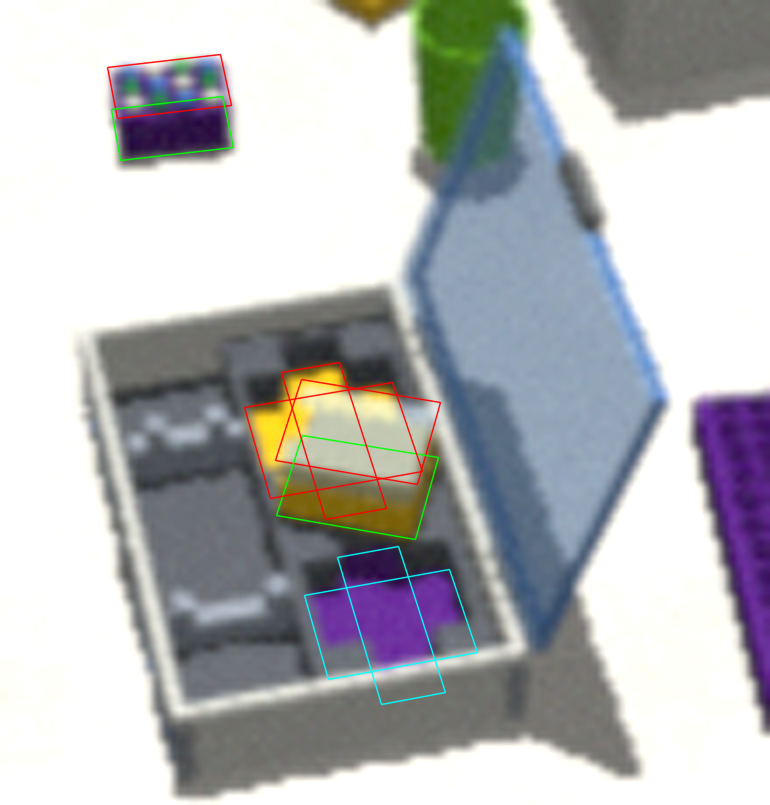

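View pics/ov2b.png

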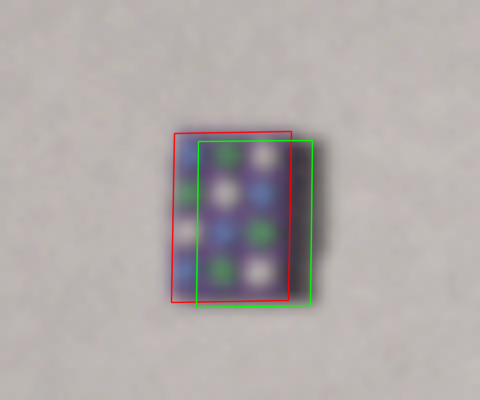

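The overlays fit: the pockets are at case (36, +68.5) and (36, -65.5) mm, the tip box is yawed -22°, and the tube block is yawed about 0°. Now I'll work out the lid, the targets and the first moves.

```bash
cat >> h.py <<'E'
from scipy.spatial.transform import Rotation as Ro
CP=(.502,.0245,.0627)
def case(x,y,z): return np.array([CP[0],CP[1],0])+rz(CP[2])@[x,y,z]
def delta(pos,yaw,mod180=True):
    s=robot.observe();R=Ro.from_euler("xyz",s["tool_rot"])
    best=None
    for k in((0,np.pi,-np.pi) if mod180 else (0,)):
        W=R.inv()*Ro.from_euler("xyz",[np.pi,0,yaw+k]);r=np.degrees(W.as_rotvec())
        if best is None or np.linalg.norm(r)<np.linalg.norm(best): best=r
    d=R.inv().apply(np.array(pos)-s["tool_pos"])*100
    print("t%.2f"%s["time"],"shift cm",d.round(2),"rot deg",best.round(2),"open",round(s["opening"]*1000,1),"F",s["contact_force"].round(1))
E
python3 - <<'E'
from h import *
np.set_printoptions(precision=4,suppress=True)
f=lambda c,k,o:(np.array(c)+.5)/k-.5+np.array(o)
e=tri(f((580,192),7,(210,130)),f((362,84),6,(180,125)));print("tab",e)
h=case(.091,0,.056);v=rz(-CP[2])@(e-h);print(h,v,np.degrees(np.arctan2(v[2],-v[0])))
for n,c in (("yel",(.036,.0685,0)),("pur",(.036,-.0655,0)),("pip",(-.045,-.008,0))): print(n,case(*c))
delta((.538,.035,.20),np.radians(-22.3))
E
```

```text
tab [0.65   0.0359 0.2315]
[0.5928 0.0302 0.056 ] [0.0574 0.0021 0.1755] 108.11658403044378
yel [0.5336 0.0951 0.    ]
pur [ 0.542  -0.0386  0.    ]
pip [0.4576 0.0137 0.    ]
t2.10 shift cm [ 51.26 -35.81   1.69] rot deg [ 0.01  0.   44.06] open 92.0 F [0.1 0.3 0.1]
```

```bash
python3 -m creep '[[[26,-18,0,0,0,22,1],[26,-18,0,0,0,22,1],[51.3,-35.8,0,0,0,44,1],[51.3,-35.8,0,0,0,44,1],[51.3,-35.8,0,0,0,44,1],[51.3,-35.8,0,0,0,44,1],[51.3,-35.8,0,0,0,44,1],[51.3,-35.8,0,0,0,44,1]]]'; python3 -c "
from h import *
delta((.538,.035,.20),np.radians(-22.3))"
```

```text
time: 2.9
tool_pos: [0.4041, -0.1701, 0.2173]
tool_rot: [3.141, -0.001, -0.389]
contact_force: [0.9, -0.8, -0.6]
opening: 0.0921
t2.90 shift cm [  4.62 -24.05   1.73] rot deg [ 0.01 -0.05  0.03] open 92.1 F [ 0.9 -0.8 -0.6]
```

```bash
python3 -m creep '[[[4.6,-24,0,0,0,0,1],[4.6,-24,0,0,0,0,1],[4.6,-24,0,0,0,0,1],[4.6,-24,0,0,0,0,1],[4.6,-24,0,0,0,0,1],[4.6,-24,0,0,0,0,1],[4.6,-24,0,0,0,0,1],[4.6,-24,0,0,0,0,1]]]'; python3 -c "
from h import *
delta((.538,.035,.11),np.radians(-22.3))
snap('side','s1',(190,100,320,245),5);snap('top','t1',(180,105,330,260),5)"
```

```text
time: 3.7
tool_pos: [0.5371, 0.0339, 0.2171]
tool_rot: [3.141, -0.0, -0.389]
contact_force: [-0.4, 0.1, -1.1]
opening: 0.0921
t3.70 shift cm [ 0.04 -0.14 10.71] rot deg [ 0.05 -0.02 -0.  ] open 92.1 F [-0.4  0.1 -1.1]
```

View pics/s1.png

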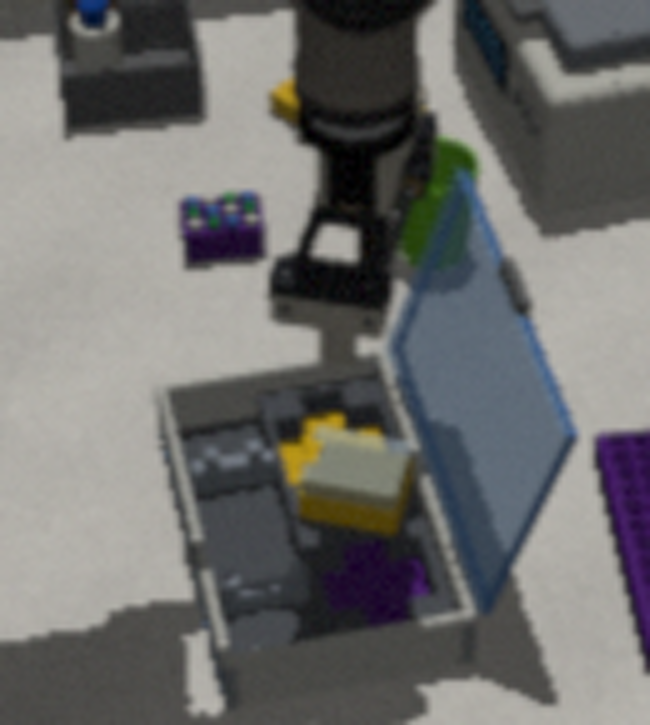

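View pics/t1.png

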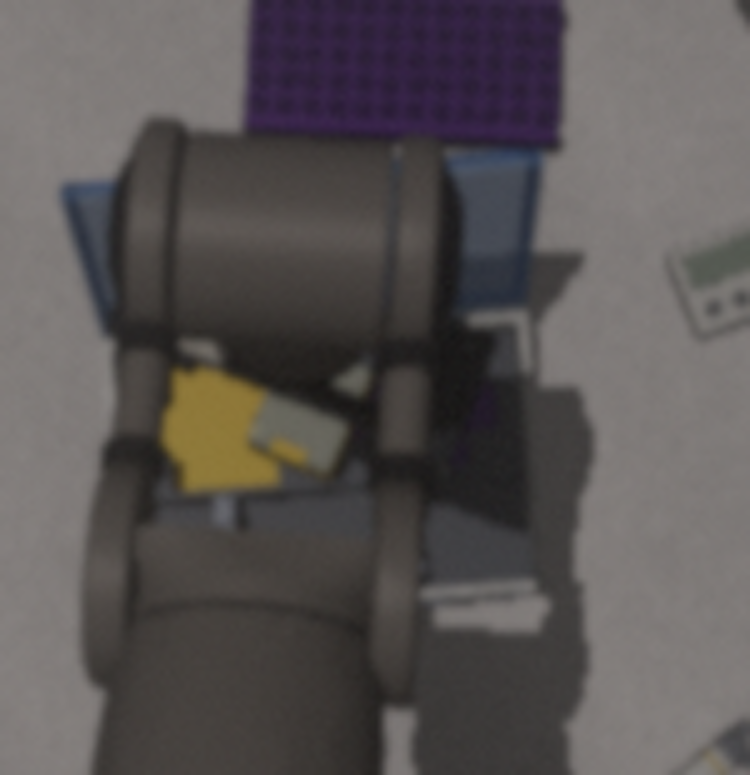

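```bash
python3 -m creep '[[[0,-0.1,4,0,0,0,1],[0,-0.1,8,0,0,0,1],[0,-0.1,10.7,0,0,0,1],[0,-0.1,10.7,0,0,0,1]]]'; python3 -c "
from h import *
delta((.538,.035,.056),np.radians(-22.3))
s=robot.observe();R=Ro.from_euler('xyz',s['tool_rot']).as_matrix();p=s['tool_pos']
segs=[]
for y in(-.046,.046):
  q=[p+R@[x,y,.014] for x in(-.0095,.0095)];segs.append((q[0],q[1],(0,255,0)))
overlay('side','s2',(190,100,320,245),5,segs)"
```

```text
time: 4.2
tool_pos: [0.5347, 0.0333, 0.1073]
tool_rot: [3.139, 0.006, -0.392]
contact_force: [-0.1, 0.9, 0.3]
opening: 0.0918
t4.20 shift cm [ 0.27 -0.3   5.12] rot deg [ 0.16  0.36 -0.18] open 91.8 F [-0.1  0.9  0.3]
```

View pics/s2.png

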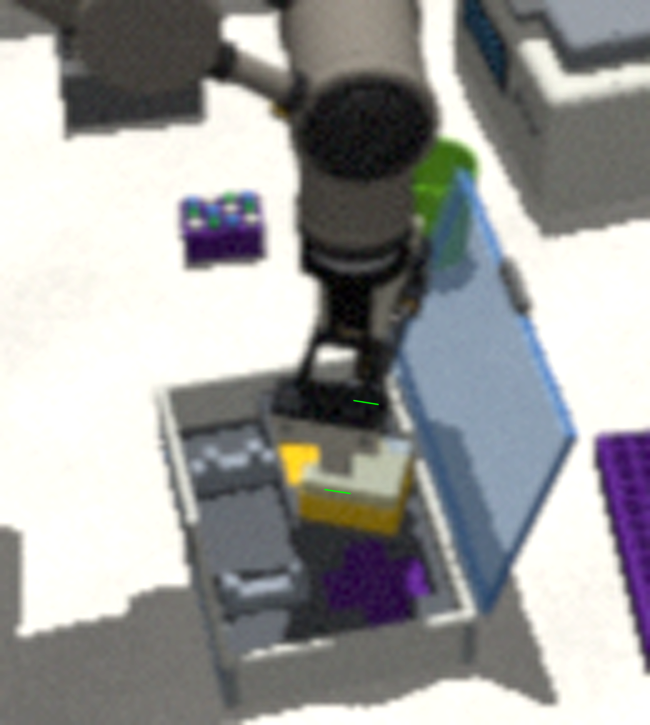

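```bash
python3 -c "
from h import *
im=robot.read_camera('side')[130:220,230:300]
im=np.clip((im/255.)**0.5*255,0,255).astype('uint8')
cv2.imwrite('pics/s3.png',cv2.resize(im,None,fx=8,fy=6.6,interpolation=cv2.INTER_CUBIC)[:,:,::-1])
print(robot.observe()['qpos'])"
```

```text
[-7.97062571e-02  4.73517333e-01  1.63473417e+00 -9.03750985e-04
  1.03218545e+00  1.88333300e+00]
```

View pics/s3.png

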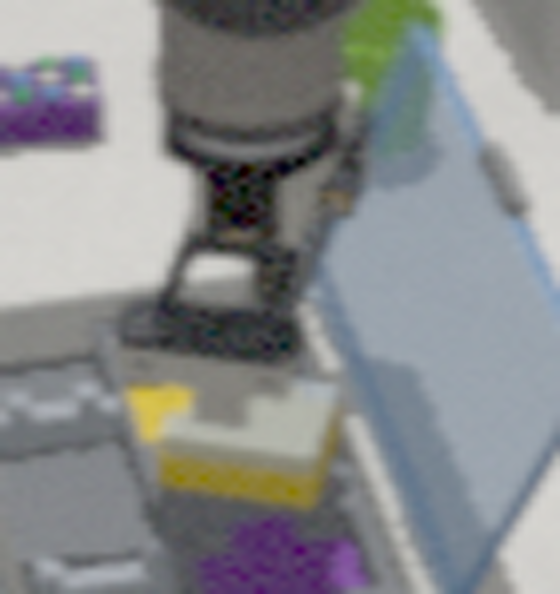

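The fingers' place in the picture is ambiguous. I'll close them here in the air and take a difference image, which will show exactly where they are.

```bash
python3 -c "
from h import *
np.save('a.npy',robot.read_camera('side'))"
python3 -m creep '[[[0,0,0,0,0,0,0],[0,0,0,0,0,0,0],[0,0,0,0,0,0,0],[0,0,0,0,0,0,0]]]'; python3 -c "
from h import *
b=robot.read_camera('side');a=np.load('a.npy')
s=robot.observe();R=Ro.from_euler('xyz',s['tool_rot']).as_matrix();p=s['tool_pos']
segs=[]
for y0,y1 in((-1,-1),(1,1)):
  o=s['opening']/2
  for yy in(o,o+.019):
    q=[p+R@[x,y0*yy,.014] for x in(-.0095,.0095)];segs.append((q[0],q[1],(0,255,0)))
f=lambda i:np.clip((i/255.)**0.5*255,0,255).astype('uint8')
overlay('side','s4a',(230,130,300,220),6,[],f(a));overlay('side','s4b',(230,130,300,220),6,segs,f(b))
x=cv2.hconcat([cv2.imread('pics/s4a.png'),cv2.imread('pics/s4b.png')]);cv2.imwrite('pics/s4.png',cv2.resize(x,(800,514)))
"
```

```text
time: 4.75
tool_pos: [0.5388, 0.0336, 0.1126]
tool_rot: [-3.141, -0.004, -0.391]
contact_force: [-0.2, -0.7, -0.6]
opening: 0.0642
```

View pics/s4.png

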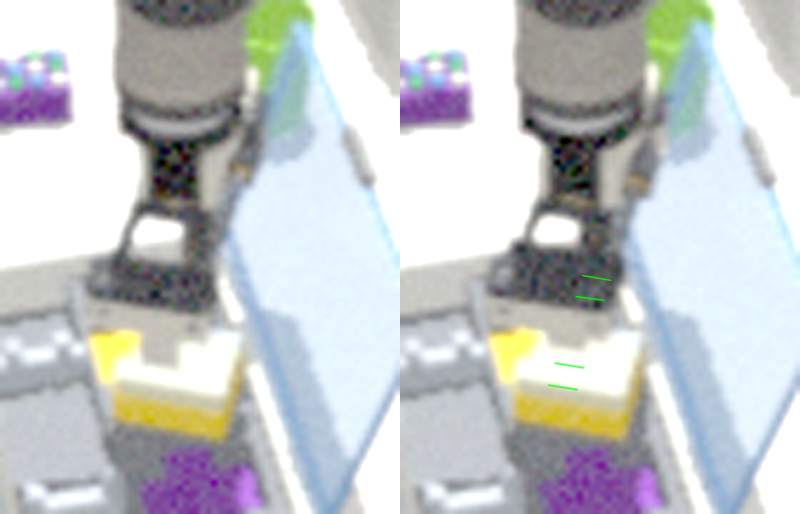

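The finger position still looks doubtful next to the cluttered case. I'll start with the pipette, because the open bench there lets me check tool against camera clearly before I touch anything.

```bash
python3 -c "
from h import *
delta((.476,-.343,.20),np.radians(136.5),False)"
```

```text
t4.80 shift cm [ 8.61 37.2  -8.74] rot deg [ 3.0000e-01 -1.0000e-01 -1.5893e+02] open 60.6 F [ 1.2  0.7 -0.3]
```

```bash
python3 -m creep '[[[0,0,-5,0,0,-8,1],[0,4,-9,0,0,-16,1],[4,20,-9,0,0,-69,1],[4,20,-9,0,0,-69,1],[4,20,-9,0,0,-69,1],[8.6,37.2,-9,0,0,-69,1],[8.6,37.2,-9,0,0,-69,1],[8.6,37.2,-9,0,0,-69,1]]]'; python3 -c "
from h import *
delta((.476,-.343,.16),np.radians(136.5),False)"
```

```text
time: 5.6
tool_pos: [0.4859, -0.2705, 0.2024]
tool_rot: [3.138, -0.002, 0.713]
contact_force: [1.5, 0.0, 0.2]
opening: 0.0916
t5.60 shift cm [-5.5   4.82  4.24] rot deg [ 2.600e-01  6.000e-02 -9.567e+01] open 91.6 F [1.5 0.  0.2]
```

```bash
python3 -m creep '[[[-5.5,4.8,4,0,0,-69,1],[-5.5,4.8,4,0,0,-69,1],[-5.5,4.8,4,0,0,-69,1],[-5.5,4.8,4,0,0,-69,1],[-5.5,4.8,4,0,0,-69,1],[-5.5,4.8,4,0,0,-69,1],[-5.5,4.8,4,0,0,-69,1],[-5.5,4.8,4,0,0,-69,1]]]'; python3 -m creep '[[[0,0,0,0,0,-26.5,1],[0,0,0,0,0,-26.5,1],[0,0,0,0,0,-26.5,1],[0,0,0,0,0,-26.5,1]]]'
cat >> h.py <<'E'
def tipsegs():
    s=robot.observe();R=Ro.from_euler('xyz',s['tool_rot']).as_matrix();p=s['tool_pos'];o=s['opening']/2;segs=[]
    for sg in(-1,1):
        q=[p+R@[x,sg*y,.014] for x,y in((-.0095,o),(.0095,o),(.0095,o+.019),(-.0095,o+.019))]
        c=(0,255,0) if sg>0 else (0,0,255)
        segs+=[(q[i],q[(i+1)%4],c) for i in range(4)]
    return segs
E
python3 -c "
from h import *
delta((.476,-.343,.10),np.radians(136.5),False)
overlay('side','s5',(215,230,315,325),6,tipsegs());overlay('top','t5',(290,130,420,260),6,tipsegs())"
```

```text
time: 6.4
tool_pos: [0.4758, -0.3427, 0.1623]
tool_rot: [3.138, 0.002, 1.913]
contact_force: [-0.4, 0.2, -0.2]
opening: 0.0917
time: 6.8
tool_pos: [0.4758, -0.3426, 0.1622]
tool_rot: [3.14, 0.003, 2.378]
contact_force: [-0.0, 0.4, -0.7]
opening: 0.0918
t6.80 shift cm [-0.02 -0.03  6.22] rot deg [ 0.12  0.18 -0.28] open 91.8 F [-0.   0.4 -0.7]
```

View pics/s5.png

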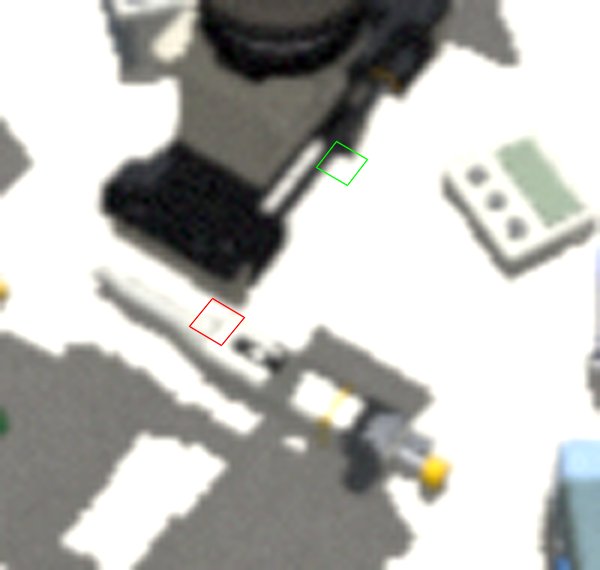

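View pics/t5.png

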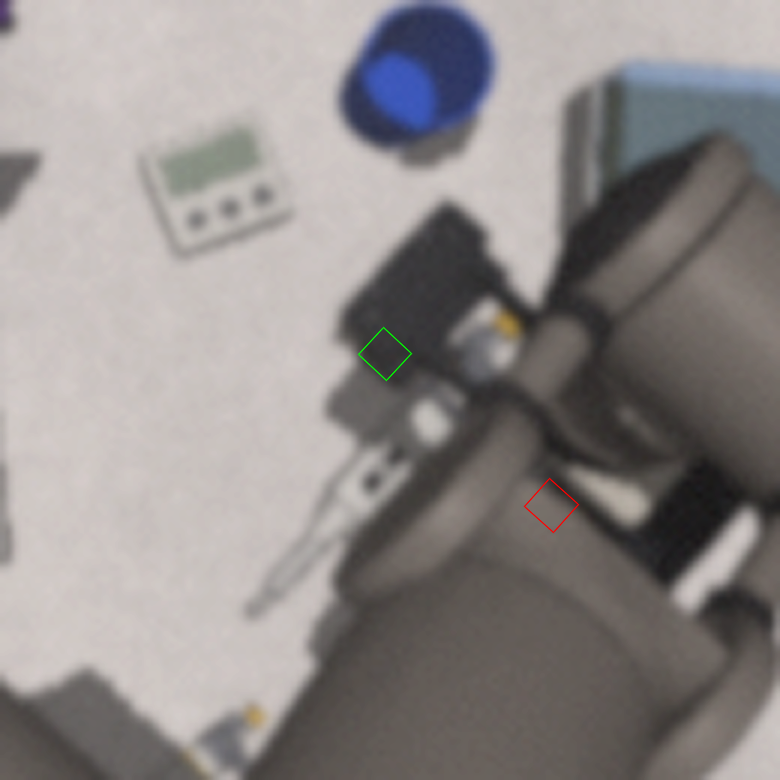

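```bash
cat >> h.py <<'E'
def bodysegs():
    s=robot.observe();R=Ro.from_euler('xyz',s['tool_rot']).as_matrix();p=s['tool_pos'];segs=[]
    for z in(-.052,-.075):
        q=[p+R@[x,y,z] for x,y in((-.0375,-.095),(.0375,-.095),(.0375,.095),(-.0375,.095))]
        segs+=[(q[i],q[(i+1)%4],(255,0,255) if z>-.06 else (255,255,0)) for i in range(4)]
    return segs
E
python3 -c "
from h import *
f=lambda i:np.clip((i/255.)**0.6*255,0,255).astype('uint8')
overlay('side','s6',(205,210,305,310),6,tipsegs()+bodysegs(),f(robot.read_camera('side')));overlay('top','t6',(290,130,420,260),6,tipsegs()+bodysegs())"
```

```text
(no output)
```

View pics/s6.png

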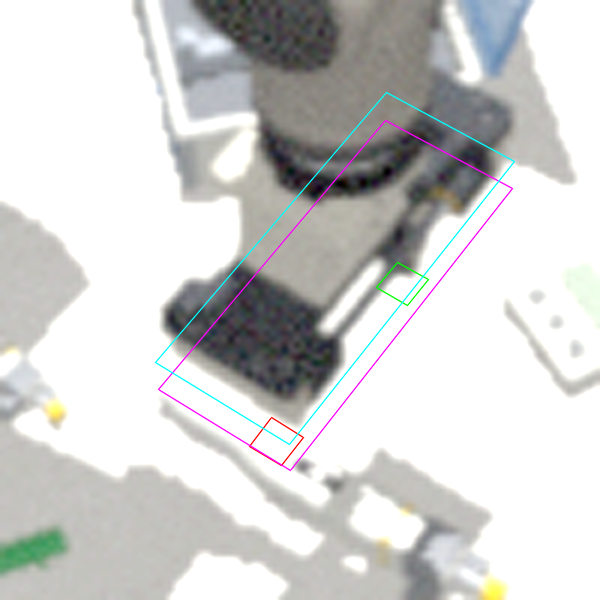

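View pics/t6.png

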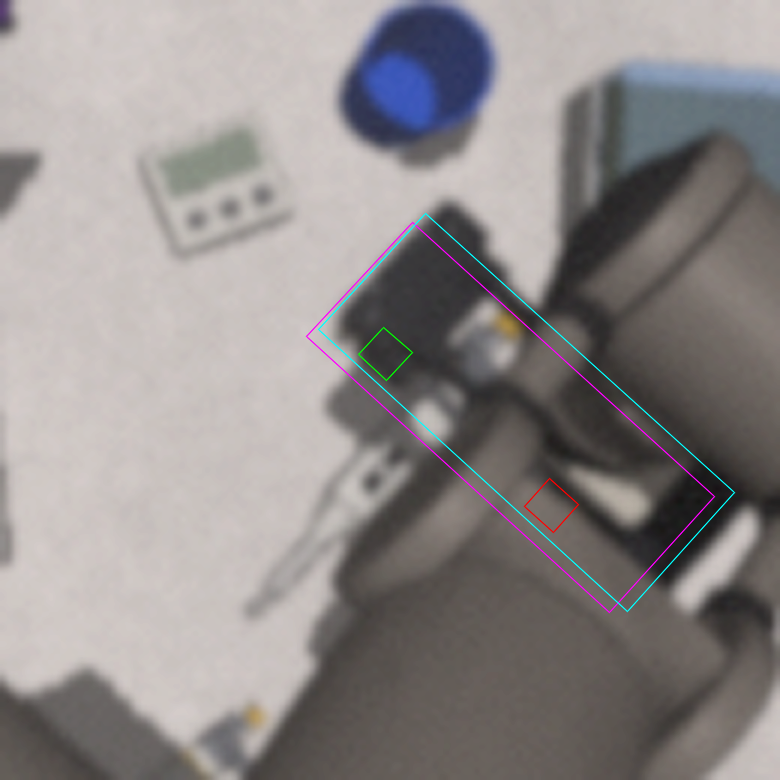

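```bash
python3 -m creep '[[[0,0,4,0,0,0,1],[0,0,8,0,0,0,1],[0,0,10,0,0,0,1],[0,0,10,0,0,0,1],[0,0,10,0,0,0,1]]]'; python3 -c "
from h import *
f=lambda i:np.clip((i/255.)**0.6*255,0,255).astype('uint8')
delta((.476,-.343,.10),np.radians(136.5),False)
overlay('side','s7',(215,220,305,320),6,tipsegs(),f(robot.read_camera('side')));overlay('top','t7',(290,130,420,260),6,tipsegs())"
```

```text
time: 7.5
tool_pos: [0.4765, -0.3431, 0.0628]
tool_rot: [3.14, 0.004, 2.371]
contact_force: [0.0, -0.8, 0.1]
opening: 0.0916
t7.50 shift cm [ 0.03 -0.02 -3.72] rot deg [ 0.12  0.21 -0.64] open 91.6 F [ 0.  -0.8  0.1]
```

View pics/s7.png

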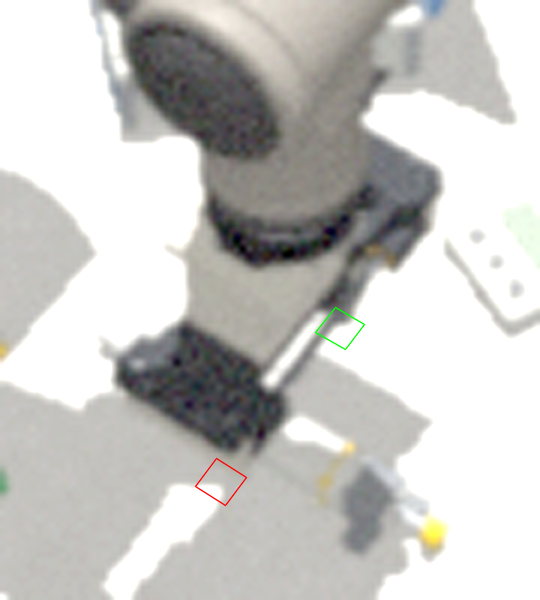

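View pics/t7.png

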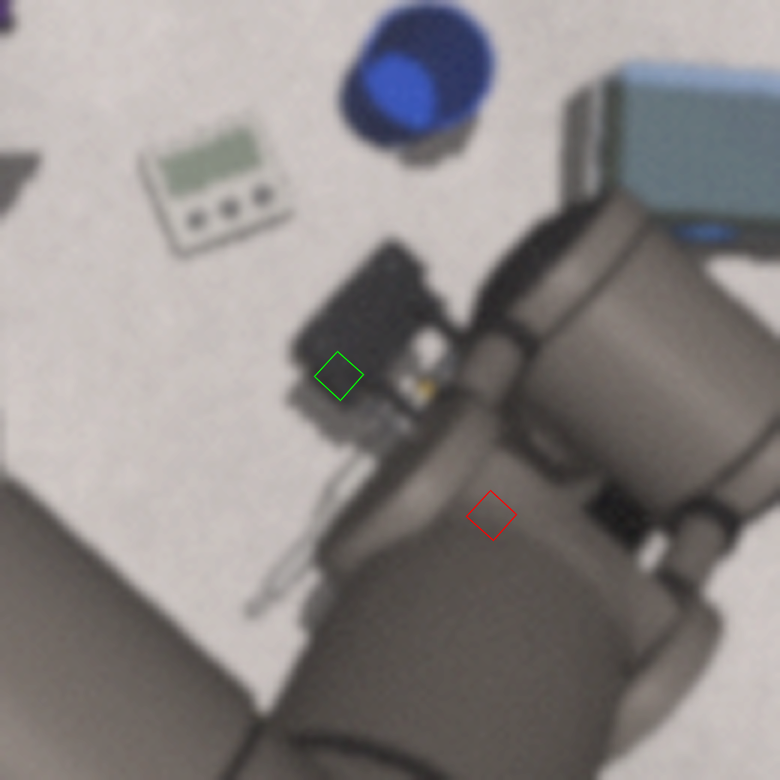

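```bash
python3 -c "
from h import *
np.save('a.npy',robot.read_camera('side'));np.save('at.npy',robot.read_camera('top'))"
python3 -m creep '[[[0,0,0,0,0,0,-1],[0,0,0,0,0,0,-1],[0,0,0,0,0,0,-1],[0,0,0,0,0,0,-1],[0,0,0,0,0,0,-1],[0,0,0,0,0,0,-1],[0,0,0,0,0,0,-1],[0,0,0,0,0,0,-1]]]'; python3 -c "
from h import *
b=robot.read_camera('side');a=np.load('a.npy')
f=lambda i:np.clip((i/255.)**0.45*255*.65,0,255).astype('uint8')
B=(225,230,300,310)
overlay('side','x1',B,5,[],f(a));overlay('side','x2',B,5,tipsegs(),f(b))
d=255-np.clip(np.abs(a.astype(int)-b).max(2)*3,0,255).astype('uint8');overlay('side','x3',B,5,[],cv2.merge([d,d,d]))
x=cv2.hconcat([cv2.imread(f'pics/x{i}.png') for i in (1,2)]);cv2.imwrite('pics/s8.png',x)
bt=robot.read_camera('top');at=np.load('at.npy');d=255-np.clip(np.abs(at.astype(int)-bt).max(2)*3,0,255).astype('uint8')
overlay('top','x4',(320,150,395,230),5,[],cv2.merge([d,d,d]))
x=cv2.hconcat([cv2.imread(f'pics/x{i}.png') for i in (3,4)]);cv2.imwrite('pics/s9.png',x)
"
```

```text
time: 8.5
tool_pos: [0.4769, -0.3435, 0.0639]
tool_rot: [3.139, 0.006, 2.372]
contact_force: [1.3, -0.4, 0.0]
opening: 0.0324
```

View pics/s8.png

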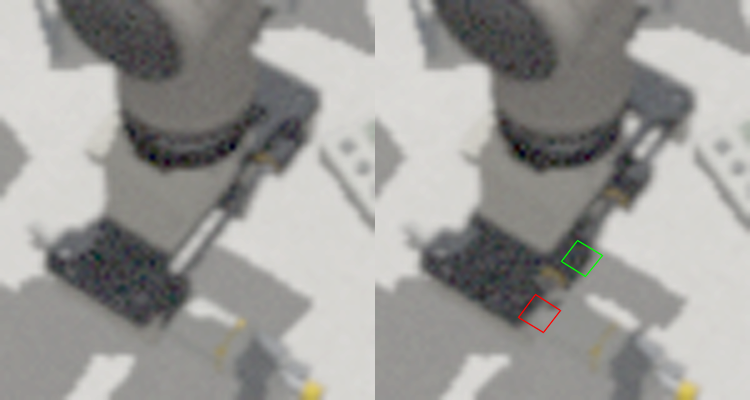

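View pics/s9.png

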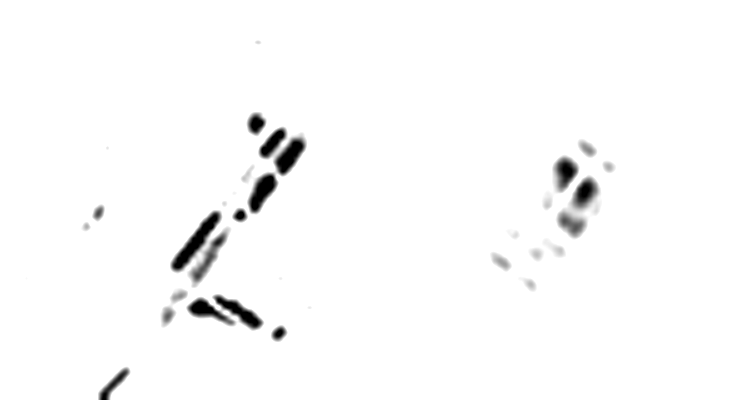

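The wide black block is the fixed gripper body, and once z is allowed for its outline agrees with both cameras to about 5 mm. Grasping the pipette will give the finer check. The candidates were the small pipette at top (474,395) and the large one at top (533,310). The large one measures about 220 mm from tip to button, so it is the right one, as the earlier crop confirms.

```bash
python3 -m creep '[[[0,0,0,0,0,0,1],[0,0,0,0,0,0,1],[0,0,0,0,0,0,1],[0,0,0,0,0,0,1],[0,0,0,0,0,0,1],[0,0,0,0,0,0,1]]]'; python3 -c "
from h import *
delta((.4757,-.3436,.023),np.radians(136.6),False)"
```

```text
time: 9.2
tool_pos: [0.477, -0.3435, 0.0639]
tool_rot: [3.14, 0.006, 2.372]
contact_force: [-0.3, 0.4, -0.4]
opening: 0.0676
t9.20 shift cm [ 0.11 -0.1   4.09] rot deg [ 0.12  0.36 -0.69] open 67.6 F [-0.3  0.4 -0.4]
```

```bash
python3 -m creep '[[[0.1,-0.1,1.5,0.1,0.3,-0.7,1],[0.1,-0.1,3,0.1,0.3,-0.7,1],[0.1,-0.1,4,0.1,0.3,-0.7,1],[0.1,-0.1,4.1,0.1,0.3,-0.7,1]]]' 
python3 -m creep '[[[0,0,0,0,0,0,-1],[0,0,0,0,0,0,-1],[0,0,0,0,0,0,-1],[0,0,0,0,0,0,-1],[0,0,0,0,0,0,-1],[0,0,0,0,0,0,-1],[0,0,0,0,0,0,-1],[0,0,0,0,0,0,-1]]]' 15
```

```text
time: 9.6
tool_pos: [0.4748, -0.3427, 0.0208]
tool_rot: [3.141, -0.003, 2.385]
contact_force: [1.0, 0.4, 0.7]
opening: 0.0914
time: 10.4
tool_pos: [0.4748, -0.3428, 0.0208]
tool_rot: [3.141, -0.003, 2.384]
contact_force: [0.5, -0.4, -0.5]
opening: 0.0325
```

```bash
python3 -m creep '[[[0,0,0,0,0,0,-1],[0,0,0,0,0,0,-1],[0,0,-3,0,0,0,-1],[0,0,-8,0,0,0,-1],[0,0,-12,0,0,0,-1],[0,0,-14,0,0,0,-1]]]'; python3 -c "
from h import *
delta((.4757,-.3436,.023),np.radians(136.6),False)
f=lambda i:np.clip((i/255.)**0.6*255*.7,0,255).astype('uint8')
s=robot.observe();R=Ro.from_euler('xyz',s['tool_rot']).as_matrix();p=s['tool_pos']
seg=[(p+R@[x0,0,.01],p+R@[x1,0,.01],(0,0,255)) for x0,x1 in((-.104,-.05),(.06,.12))]
overlay('side','s10',(215,200,325,310),6,seg,f(robot.read_camera('side')));overlay('top','t10',(290,130,420,260),6,seg)"
```

```text
time: 11.0
tool_pos: [0.4762, -0.344, 0.165]
tool_rot: [3.141, 0.003, 2.385]
contact_force: [-0.2, -1.3, -0.0]
opening: 0.0004
t11.00 shift cm [ 0.11 -0.   14.2 ] rot deg [0.02 0.19 0.03] open 0.4 F [-0.2 -1.3 -0. ]
```

View pics/s10.png

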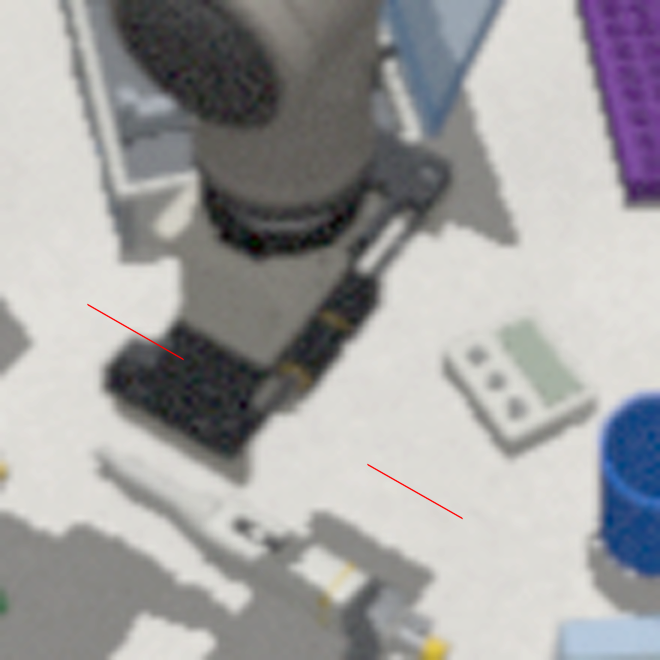

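View pics/t10.png

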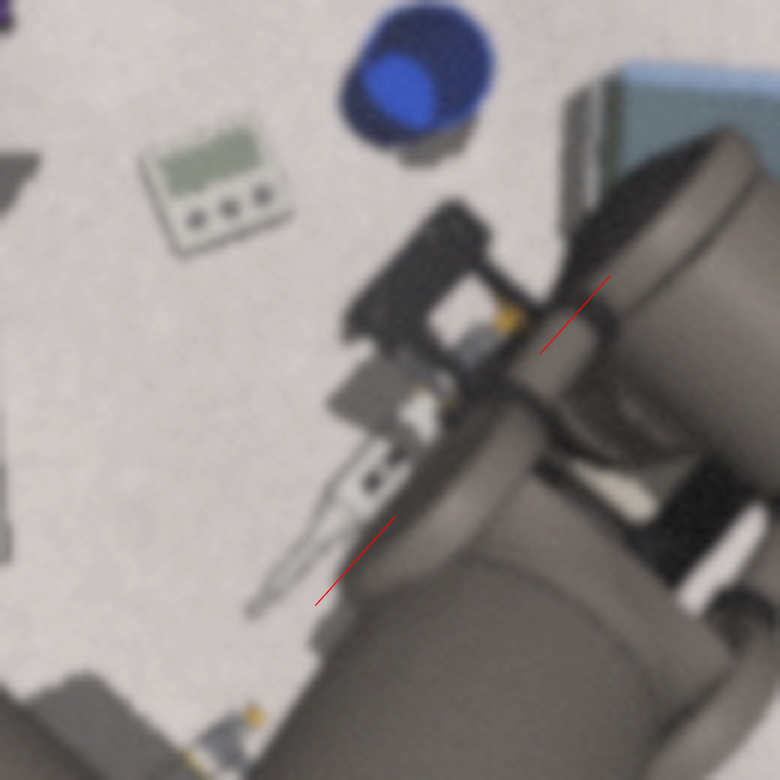

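The jaws closed completely (0.4 mm) and the pipette did not move. So the fingertips are really higher than tool_pos suggests, which fits the roughly 35 mm upward offset I saw in the pictures. I'll open, go down astride the pipette, and feel for the bench in small steps.

```bash
python3 -m creep '[[[0.1,0,4,0,0,0,1],[0.1,0,8,0,0,0,1],[0.1,0,11,0,0,0,1],[0.1,0,13,0,0,0,1],[0.1,0,14.2,0,0,0,1],[0.1,0,14.5,0,0,0,1],[0.1,0,14.5,0,0,0,1]]]'; python3 -m creep '[[[0,0,0.2,0,0,0,1],[0,0,0.4,0,0,0,1],[0,0,0.6,0,0,0,1]]]'
```

```text
time: 11.8
tool_pos: [0.4761, -0.344, 0.0192]
tool_rot: [3.141, 0.004, 2.385]
contact_force: [-0.5, -0.3, -0.0]
opening: 0.0521
time: 12.1
tool_pos: [0.4765, -0.3443, 0.0138]
tool_rot: [3.141, 0.005, 2.385]
contact_force: [0.2, 0.3, -0.3]
opening: 0.0759
```

```bash
python3 -m creep '[[[0,0,0.2,0,0,0,1],[0,0,0.4,0,0,0,1],[0,0,0.6,0,0,0,1],[0,0,0.8,0,0,0,1]]]'; python3 -m creep '[[[0,0,0.2,0,0,0,1],[0,0,0.4,0,0,0,1],[0,0,0.5,0,0,0,1]]]';python3 -m creep '[[[0,0,0.2,0,0,0,1],[0,0,0.4,0,0,0,1],[0,0,0.5,0,0,0,1]]]'; python3 -c "
from h import *
f=lambda i:np.clip((i/255.)**0.6*255*.7,0,255).astype('uint8')
overlay('side','s11',(215,200,325,310),6,tipsegs(),f(robot.read_camera('side')));overlay('top','t11',(290,130,420,260),6,tipsegs())"
```

```text
time: 12.5
tool_pos: [0.4765, -0.3443, 0.0057]
tool_rot: [3.141, 0.005, 2.385]
contact_force: [0.4, 0.2, -0.0]
opening: 0.0919
time: 12.8
tool_pos: [0.4765, -0.3443, 0.0004]
tool_rot: [3.141, 0.005, 2.385]
contact_force: [-0.9, -0.8, -1.2]
opening: 0.0918
time: 13.1
tool_pos: [0.4764, -0.3442, -0.0049]
tool_rot: [3.141, 0.005, 2.385]
contact_force: [-0.5, -1.2, 0.9]
opening: 0.092
```

View pics/s11.png

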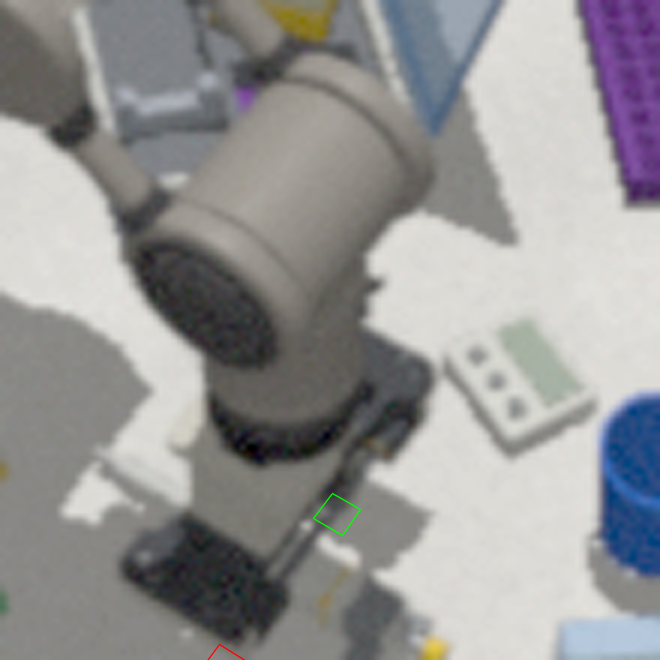

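There is still no contact with the tips reported 19 mm below the bench, so the z reading clearly has an offset. I'll go on down slowly to find it.

```bash
python3 -m creep '[[[0,0,0.2,0,0,0,1],[0,0,0.4,0,0,0,1],[0,0,0.5,0,0,0,1]]]'; python3 -m creep '[[[0,0,0.2,0,0,0,1],[0,0,0.4,0,0,0,1]]]'; python3 -m creep '[[[0,0,0.2,0,0,0,1],[0,0,0.3,0,0,0,1]]]'
```

```text
time: 13.5
tool_pos: [0.4764, -0.3442, -0.0096]
tool_rot: [3.141, 0.005, 2.385]
contact_force: [-1.8, 2.1, 10.5]
opening: 0.0918
time: 13.7
tool_pos: [0.4765, -0.3443, -0.0098]
tool_rot: [3.142, 0.006, 2.385]
contact_force: [-11.9, 8.8, 45.8]
opening: 0.0921
time: 13.9
tool_pos: [0.4765, -0.3443, -0.0097]
tool_rot: [-3.141, 0.006, 2.385]
contact_force: [-9.1, 7.8, 34.1]
opening: 0.092
```

```bash
python3 -c "
from h import *
print(robot.observe())
f=lambda i:np.clip((i/255.)**0.6*255*.7,0,255).astype('uint8')
overlay('side','s12',(215,230,325,330),6,tipsegs(),f(robot.read_camera('side')));overlay('top','t12',(290,130,420,260),6,tipsegs())"
```

```text
{'time': 13.9, 'qpos': array([-7.55957433e-01,  7.09948218e-01,  1.59427449e+00, -1.72589116e-04,
        8.31103168e-01, -1.57010119e+00]), 'qvel': array([ 1.45227406e-04,  2.17272434e-03, -1.22645428e-03, -1.32347041e-03,
       -1.10640900e-03, -5.90472003e-05]), 'joint_efforts': array([ -0.28946866, -36.98172927, -16.08679533,   0.1259065 ,
        -3.64064656,  -0.03785976]), 'tool_pos': array([ 0.4764815 , -0.34427717, -0.00973029]), 'tool_rot': array([-3.14146879,  0.00626686,  2.38505641]), 'contact_force': array([-9.13401153,  7.77840277, 34.11115972]), 'torque': array([ 1.33666442,  1.44095287, -0.01417476]), 'opening': 0.09201278442993842}
```

View pics/s12.png

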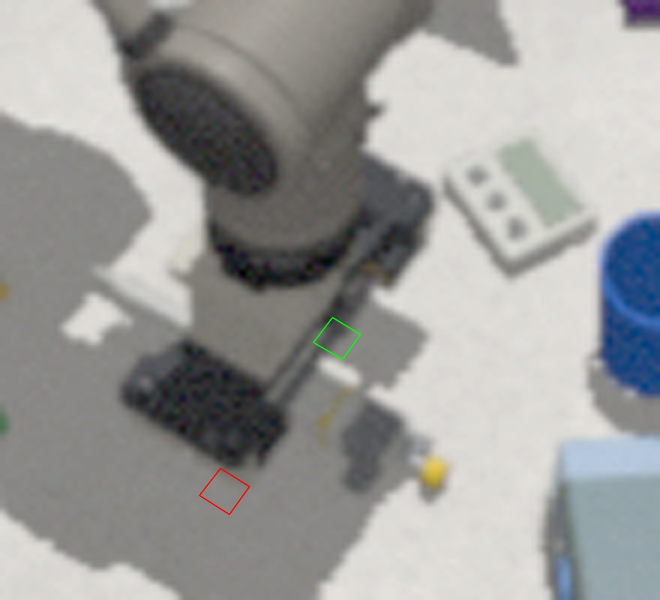

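View pics/t12.png

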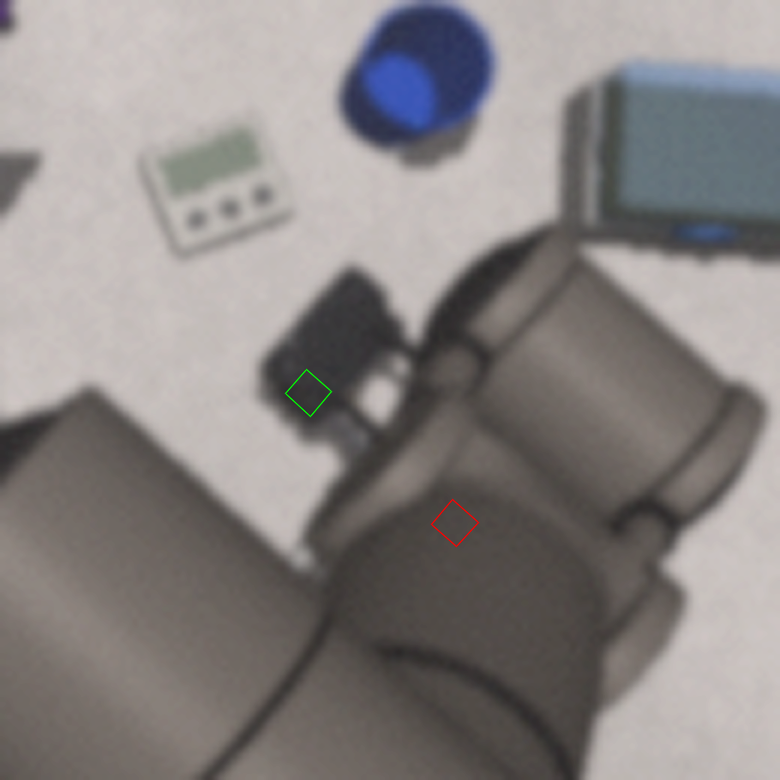

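Contact came at reported z = -9.6 mm. The fingertips should be at TCP 14 mm there, so the true z is the reported z plus about 23.5 mm. I'll back off to a true TCP of 23 mm and grip.

```bash
python3 -m creep '[[[0,0,-0.3,0,0,0,1],[0,0,-0.7,0,0,0,1],[0,0,-0.8,0,0,0,1]]]'; python3 -m creep '[[[0,0,0,0,0,0,-1],[0,0,0,0,0,0,-1],[0,0,0,0,0,0,-1],[0,0,0,0,0,0,-1],[0,0,0,0,0,0,-1],[0,0,0,0,0,0,-1],[0,0,0,0,0,0,-1],[0,0,0,0,0,0,-1]]]' 12
```

```text
time: 14.3
tool_pos: [0.4767, -0.3444, -0.0014]
tool_rot: [-3.141, 0.007, 2.385]
contact_force: [-0.0, -0.1, 0.8]
opening: 0.0919
time: 15.1
tool_pos: [0.4767, -0.3444, -0.0013]
tool_rot: [-3.141, 0.007, 2.385]
contact_force: [0.3, 0.5, -0.5]
opening: 0.0321
```

```bash
python3 -m creep '[[[0,0,0,0,0,0,-1],[0,0,0,0,0,0,-1],[0,0,0,0,0,0,-1],[0,0,0,0,0,0,-1]]]'
```

```text
time: 15.5
tool_pos: [0.4767, -0.3444, -0.0013]
tool_rot: [-3.141, 0.007, 2.385]
contact_force: [-0.7, 0.0, -0.2]
opening: 0.0305
```

It now grips at 30.5 mm, the pipette's body width. I'll lift and check.

```bash
python3 -m creep '[[[0,0,-2,0,0,0,-1],[0,0,-5,0,0,0,-1],[0,0,-9,0,0,0,-1],[0,0,-13,0,0,0,-1],[0,0,-16,0,0,0,-1],[0,0,-16,0,0,0,-1]]]' 18; python3 -c "
from h import *
f=lambda i:np.clip((i/255.)**0.6*255*.7,0,255).astype('uint8')
s=robot.observe();R=Ro.from_euler('xyz',s['tool_rot']).as_matrix();p=s['tool_pos']+[0,0,.0235]
print(p,s['opening'])
seg=[(p+R@[x0,0,.01],p+R@[x1,0,.01],(0,0,255)) for x0,x1 in((-.104,-.05),(.06,.12))]
overlay('side','s13',(215,190,325,290),6,seg,f(robot.read_camera('side')));overlay('top','t13',(290,130,420,260),6,seg)"
```

```text
time: 16.1
tool_pos: [0.4777, -0.3453, 0.1635]
tool_rot: [-3.141, 0.016, 2.385]
contact_force: [0.2, -0.3, -0.7]
opening: 0.0299
[ 0.47767656 -0.34527919  0.18701676] 0.029865163784554893
```

View pics/s13.png

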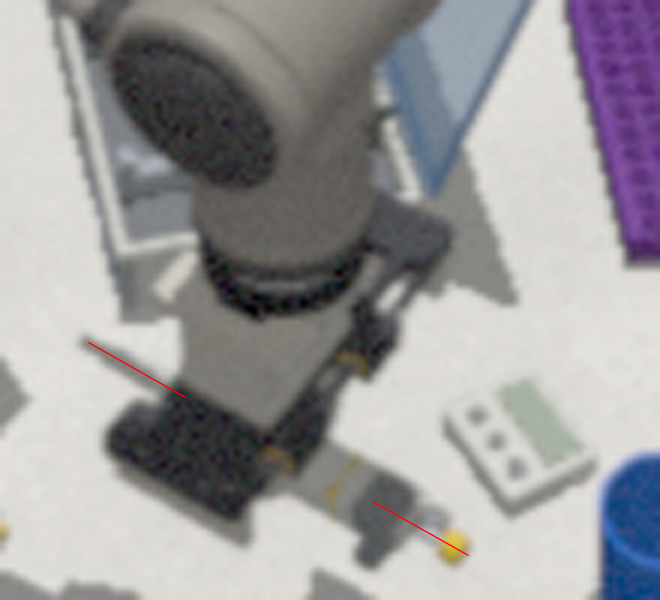

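View pics/t13.png

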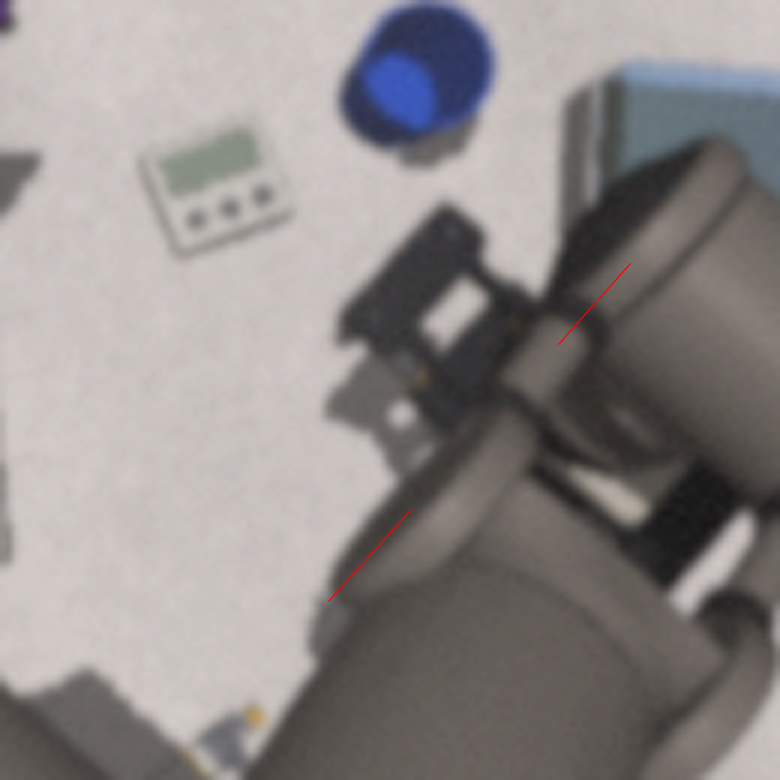

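The pipette is held. With the z offset of +23.5 mm its modelled tip and button fall within about 2 px in the side view, so x and y are sound. Next I'll carry it to the bed.

```bash
cat >> h.py <<'E'
ZO=.0235
def dt(pos,yaw,m=False): # true-z target
    delta(np.array(pos)-[0,0,ZO],yaw,m)
E
python3 -c "
from h import *
t=case(-.0455,-.008,0);print(t)
dt((t[0],t[1],.14),np.pi/2+CP[2])"
```

```text
[0.45709068 0.01366474 0.        ]
t16.20 shift cm [25.91 24.7   4.02] rot deg [ 0.16  0.41 43.06] open 29.6 F [-0.1 -0.1 -1. ]
```

```bash
python3 -m creep '[[[13,12.5,0,0,0.2,22,-1],[13,12.5,0,0,0.2,22,-1],[13,12.5,0,0,0.2,22,-1],[26,24.7,0,0.2,0.4,43,-1],[26,24.7,0,0.2,0.4,43,-1],[26,24.7,0,0.2,0.4,43,-1],[26,24.7,0,0.2,0.4,43,-1],[26,24.7,0,0.2,0.4,43,-1]]]'; python3 -m creep '[[[0,0,0,0,0,0,-1]]]';python3 -c "
from h import *
t=case(-.0455,-.008,0)
dt((t[0],t[1],.10),np.pi/2+CP[2])"
```

```text
time: 17.0
tool_pos: [0.4539, 0.0185, 0.1549]
tool_rot: [-3.137, -0.001, 1.638]
contact_force: [0.3, -1.6, -1.8]
opening: 0.0299
time: 17.1
tool_pos: [0.4526, 0.0207, 0.1534]
tool_rot: [-3.133, -0.002, 1.641]
contact_force: [0.1, 0.1, -0.7]
opening: 0.0297
t17.10 shift cm [-0.75  0.47  7.69] rot deg [-0.47 -0.13  0.44] open 29.7 F [ 0.1  0.1 -0.7]
```

```bash
python3 -m creep '[[[-0.7,0.5,0,-0.5,0,0.4,-1],[-0.7,0.5,3,-0.5,0,0.4,-1],[-0.7,0.5,6,-0.5,0,0.4,-1],[-0.7,0.5,7.6,-0.5,0,0.4,-1],[-0.7,0.5,7.6,-0.5,0,0.4,-1]]]';python3 -c "
from h import *
t=case(-.0455,-.008,0)
dt((t[0],t[1],.049),np.pi/2+CP[2])
f=lambda i:np.clip((i/255.)**0.6*255*.7,0,255).astype('uint8')
s=robot.observe();R=Ro.from_euler('xyz',s['tool_rot']).as_matrix();p=s['tool_pos']+[0,0,.0235]
seg=[(p+R@[x0,0,.01],p+R@[x1,0,.01],(0,0,255)) for x0,x1 in((-.104,-.05),(.06,.12))]
overlay('side','s14',(200,120,320,240),6,seg,f(robot.read_camera('side')));overlay('top','t14',(180,120,310,250),6,seg)"
```

```text
time: 17.6
tool_pos: [0.4558, 0.0126, 0.0747]
tool_rot: [-3.136, -0.003, 1.632]
contact_force: [1.4, 0.1, -1.1]
opening: 0.0294
t17.60 shift cm [0.08 0.16 4.92] rot deg [-0.3  -0.18 -0.09] open 29.4 F [ 1.4  0.1 -1.1]
```

View pics/s14.png

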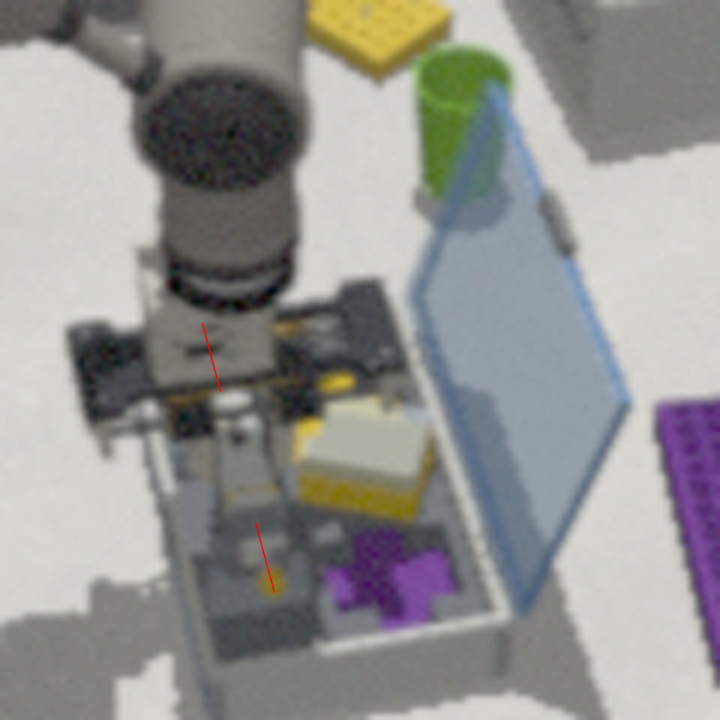

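View pics/t14.png

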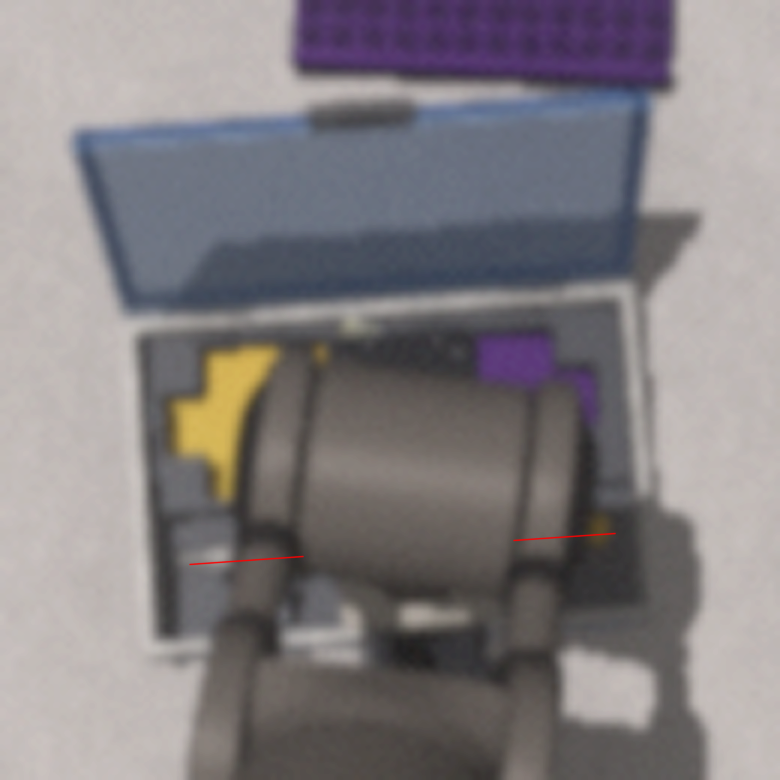

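The gripper fingers would come near the tip box's corner at case (-11,-2) mm, so I'll lay the pipette a little back, at y = -13, within the ±7 mm allowed.

```bash
python3 -c "
from h import *
t=case(-.0455,-.013,0)
dt((t[0],t[1],.070),np.pi/2+CP[2])
dt((t[0],t[1],.049),np.pi/2+CP[2])
"
```

```text
t17.70 shift cm [-0.43 -0.05  3.07] rot deg [-0.01 -0.13 -0.06] open 29.9 F [ 0.2  1.  -0.7]
t17.70 shift cm [-0.43 -0.05  5.17] rot deg [-0.01 -0.13 -0.06] open 29.9 F [ 0.2  1.  -0.7]
```

```bash
python3 -m creep '[[[-0.4,0,0,0,0,0,-1],[-0.4,0,1.5,0,0,0,-1],[-0.4,0,3,0,0,0,-1],[-0.4,0,3,0,0,0,-1],[-0.4,0,3,0,0,0,-1]]]';python3 -c "
from h import *
t=case(-.0455,-.013,0)
dt((t[0],t[1],.049),np.pi/2+CP[2])
f=lambda i:np.clip((i/255.)**0.6*255*.7,0,255).astype('uint8')
overlay('side','s15',(215,140,290,235),8,[],f(robot.read_camera('side')))"
```

```text
time: 18.2
tool_pos: [0.4585, 0.0085, 0.048]
tool_rot: [3.141, -0.002, 1.632]
contact_force: [0.1, 0.6, -1.3]
opening: 0.03
t18.20 shift cm [ 0.02 -0.11  2.25] rot deg [ 0.05 -0.12 -0.08] open 30.0 F [ 0.1  0.6 -1.3]
```

View pics/s15.png

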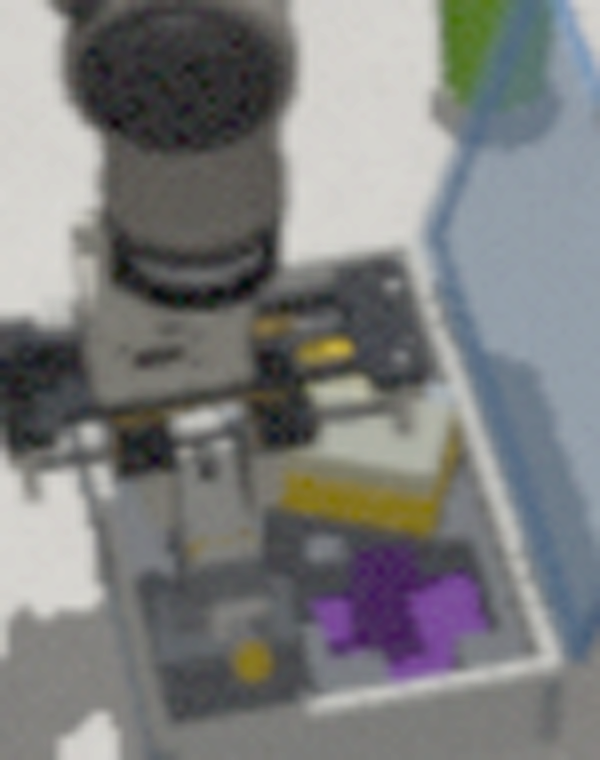

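```bash
python3 -m creep '[[[0,0,0.8,0,0,0,-1],[0,0,1.6,0,0,0,-1],[0,0,1.9,0,0,0,-1],[0,0,1.9,0,0,0,-1]]]'; python3 -m creep '[[[0,0,0.1,0,0,0,-1],[0,0,0.2,0,0,0,-1],[0,0,0.2,0,0,0,-1]]]'; python3 -m creep '[[[0,0,0.1,0,0,0,-1],[0,0,0.1,0,0,0,-1]]]'
```

```text
time: 18.65
tool_pos: [0.4582, 0.0087, 0.0285]
tool_rot: [3.142, -0.002, 1.632]
contact_force: [0.5, -0.3, -1.4]
opening: 0.0295
time: 18.95
tool_pos: [0.4582, 0.0088, 0.0265]
tool_rot: [3.141, -0.002, 1.632]
contact_force: [0.6, 1.0, -0.1]
opening: 0.0298
time: 19.15
tool_pos: [0.4582, 0.0087, 0.0255]
tool_rot: [3.141, -0.002, 1.632]
contact_force: [-0.5, -0.2, -1.4]
opening: 0.0298
```

```bash
python3 -m creep '[[[0,0,0.1,0,0,0,-1],[0,0,0.1,0,0,0,-1]]]'; python3 -m creep '[[[0,0,0.1,0,0,0,-1],[0,0,0.1,0,0,0,-1]]]'; python3 -m creep '[[[0,0,0.1,0,0,0,-1],[0,0,0.1,0,0,0,-1]]]'; python3 -c "
from h import *
f=lambda i:np.clip((i/255.)**0.6*255*.7,0,255).astype('uint8')
overlay('side','s16',(215,140,290,235),8,[],f(robot.read_camera('side')))"
```

```text
time: 19.35
tool_pos: [0.4583, 0.0088, 0.0247]
tool_rot: [3.141, -0.002, 1.632]
contact_force: [-0.3, 0.9, 1.8]
opening: 0.0298
time: 19.55
tool_pos: [0.4584, 0.0089, 0.0244]
tool_rot: [3.141, -0.002, 1.632]
contact_force: [-1.6, 1.3, 10.1]
opening: 0.0299
time: 19.75
tool_pos: [0.4584, 0.0089, 0.0243]
tool_rot: [3.14, -0.002, 1.633]
contact_force: [-2.5, 2.0, 13.4]
opening: 0.0298
```

View pics/s16.png

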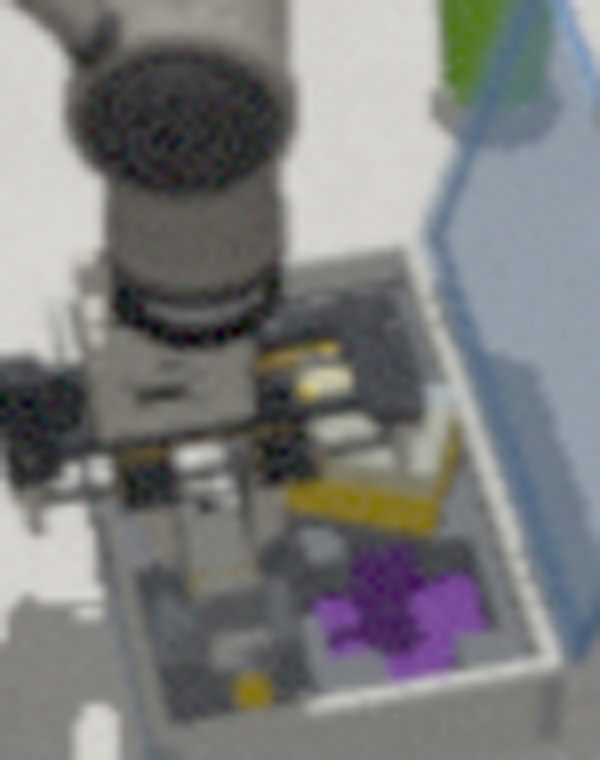

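Contact is at true z 47.9 mm, against 48 expected, so the pipette is seated. I'll open slightly and then lift.

```bash
python3 -m creep '[[[0,0,-0.15,0,0,0,-1],[0,0,-0.15,0,0,0,-0.24],[0,0,-0.15,0,0,0,-0.24],[0,0,-0.15,0,0,0,-0.24]]]'; python3 -m creep '[[[0,0,-0.5,0,0,0,-0.24],[0,0,-1.5,0,0,0,-0.24],[0,0,-3,0,0,0,-0.24]]]'; python3 -m creep '[[[0,0,-4,0,0,0,-0.24],[0,0,-8,0,0,0,-0.24],[0,0,-9,0,0,0,1],[0,0,-9,0,0,0,1]]]';  python3 -c "
from h import *
f=lambda i:np.clip((i/255.)**0.6*255*.7,0,255).astype('uint8')
overlay('side','s17',(215,140,290,235),8,[],f(robot.read_camera('side')))
overlay('top','t17',(190,140,300,245),7,[],robot.read_camera('top'))
dt((.538,.035,.20),np.radians(-22.3))"
```

```text
time: 20.2
tool_pos: [0.4583, 0.0089, 0.0257]
tool_rot: [3.141, -0.002, 1.633]
contact_force: [-0.4, -0.6, 1.2]
opening: 0.0353
time: 20.5
tool_pos: [0.4579, 0.0088, 0.0561]
tool_rot: [-3.141, -0.002, 1.633]
contact_force: [0.1, 1.2, -0.3]
opening: 0.0349
time: 20.9
tool_pos: [0.4591, 0.0085, 0.1482]
tool_rot: [3.137, -0.001, 1.633]
contact_force: [-0.1, 0.7, -0.1]
opening: 0.0465
t21.00 shift cm [ 2.13  8.21 -3.1 ] rot deg [-1.8000e-01 -2.0000e-02  1.1584e+02] open 54.7 F [ 0.3 -0.   0.4]
```

View pics/s17.png

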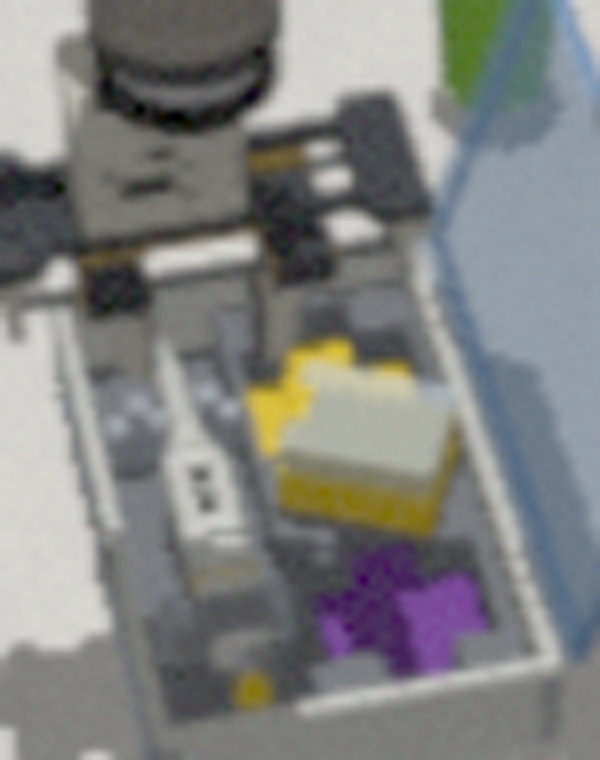

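The pipette lies in both notches, with the shaft in the narrow one at about (185,400) and the body in the wide one, and the tip box has not moved. The tip box is next.

```bash
python3 -c "
from h import *
dt((.538,.035,.13),np.radians(-22.3),True)"
```

```text
t21.00 shift cm [2.11 8.22 3.9 ] rot deg [ 2.000e-02 -1.600e-01 -6.416e+01] open 54.7 F [ 0.3 -0.   0.4]
```

```bash
python3 -m creep '[[[2.1,8.2,0,0,0,-64,1],[2.1,8.2,0,0,0,-64,1],[2.1,8.2,0,0,0,-64,1],[2.1,8.2,0,0,0,-64,1],[2.1,8.2,0,0,0,-64,1],[2.1,8.2,1,0,0,-64,1],[2.1,8.2,2,0,0,-64,1],[2.1,8.2,3.9,0,0,-64,1]]]'; python3 -c "
from h import *
dt((.538,.035,.056),np.radians(-22.3),True)"
```

```text
time: 21.8
tool_pos: [0.5374, 0.0349, 0.1049]
tool_rot: [3.14, -0.003, 2.755]
contact_force: [-0.1, 0.4, -0.9]
opening: 0.0916
t21.80 shift cm [-0.07  0.02  7.24] rot deg [ 0.07 -0.2   0.13] open 91.6 F [-0.1  0.4 -0.9]
```

```bash
python3 -m creep '[[[0,0,3,0,0,0,1],[0,0,5.5,0,0,0,1],[0,0,7,0,0,0,1],[0,0,7.2,0,0,0,1],[0,0,7.2,0,0,0,1]]]'; python3 -m creep '[[[0,0,0,0,0,0,-0.3],[0,0,0,0,0,0,-0.3],[0,0,0,0,0,0,-0.3],[0,0,0,0,0,0,-0.3],[0,0,0,0,0,0,-0.3],[0,0,0,0,0,0,-0.3],[0,0,0,0,0,0,-0.3],[0,0,0,0,0,0,-0.3]]]' 10
```

```text
time: 22.3
tool_pos: [0.5359, 0.0351, 0.0316]
tool_rot: [3.142, -0.007, 2.755]
contact_force: [-0.8, 0.0, -0.6]
opening: 0.0918
time: 23.1
tool_pos: [0.5361, 0.0352, 0.032]
tool_rot: [3.141, -0.007, 2.755]
contact_force: [-3.3, 0.7, 5.4]
opening: 0.0604
```

```bash
python3 -m creep '[[[0,0,-1,0,0,0,-1],[0,0,-3,0,0,0,-1],[0,0,-6,0,0,0,-1],[0,0,-6,0,0,0,-1]]]' 20; python3 -c "
from h import *
t=case(.036,.0685,0)
dt((t[0],t[1],.115),CP[2],True)"
```

```text
time: 23.5
tool_pos: [0.5394, 0.0348, 0.096]
tool_rot: [3.139, 0.001, 2.755]
contact_force: [0.4, 0.2, -1.4]
opening: 0.0601
t23.50 shift cm [2.81 5.37 0.46] rot deg [  0.14   0.1  -25.76] open 60.1 F [ 0.4  0.2 -1.4]
```

```bash
python3 -m creep '[[[2.8,5.4,0,0,0,-25.8,-1],[2.8,5.4,0,0,0,-25.8,-1],[2.8,5.4,0,0,0,-25.8,-1],[2.8,5.4,0,0,0,-25.8,-1],[2.8,5.4,0,0,0,-25.8,-1]]]'; python3 -c "
from h import *
t=case(.036,.0685,0)
dt((t[0],t[1],.06),CP[2],True)
f=lambda i:np.clip((i/255.)**0.6*255*.7,0,255).astype('uint8')
s=robot.observe();p=s['tool_pos']+[0,0,ZO];a=s['tool_rot'][2]-np.pi
seg=rect((p[0],p[1],a),0,0,.038,.03,p[2]+.0225,(0,0,255))+rect((p[0],p[1],a),0,0,.038,.03,p[2]-.0215,(0,255,0))+rect(CP,.036,.0685,.043,.035,.034,(255,0,0))
overlay('side','s18',(215,130,310,230),7,seg,f(robot.read_camera('side')))
overlay('top','t18',(190,140,300,245),7,seg)"
```

```text
time: 24.0
tool_pos: [0.5338, 0.0952, 0.0958]
tool_rot: [3.14, 0.002, -3.082]
contact_force: [-0.1, -0.1, -1.5]
opening: 0.0602
t24.00 shift cm [ 0.03 -0.02  5.93] rot deg [ 0.11  0.11 -0.21] open 60.2 F [-0.1 -0.1 -1.5]
```

View pics/s18.png

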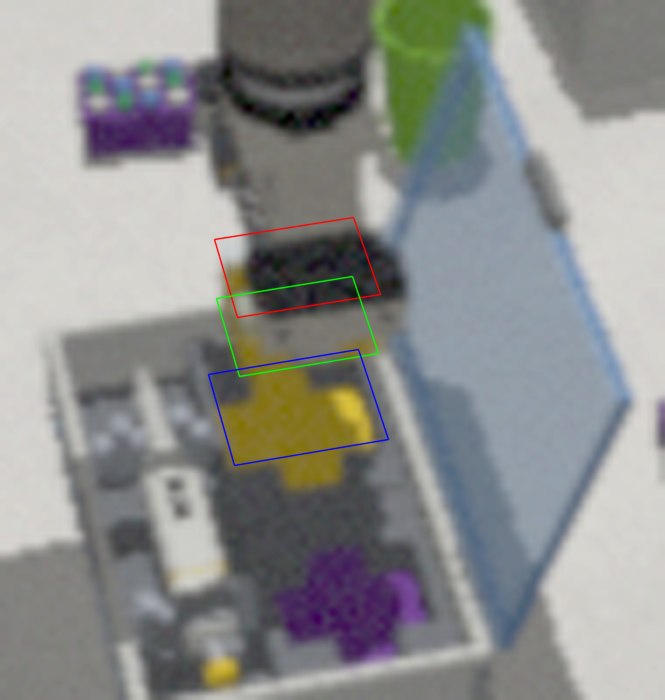

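View pics/t18.png

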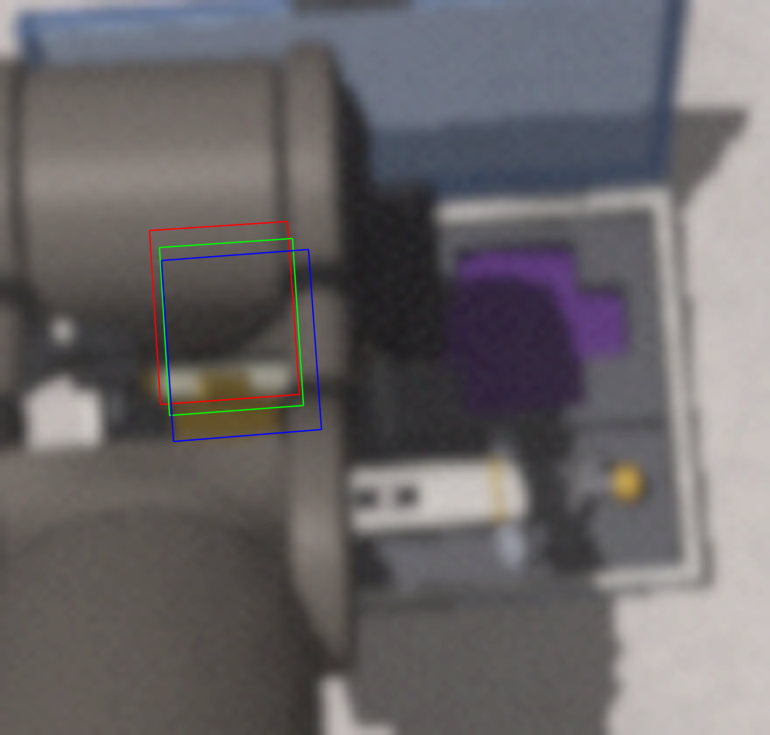

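The box lies about 2–3 mm in +x relative to the tool, so I'll correct for that and go down into the yellow pocket.

```bash
python3 -m creep '[[[0.25,-0.15,2,0,0,0,-1],[0.25,-0.15,4,0,0,0,-1],[0.25,-0.15,4.6,0,0,0,-1],[0.25,-0.15,4.6,0,0,0,-1]]]'; python3 -c "
from h import *
t=case(.036,.0685,0)
dt((t[0],t[1],.06),CP[2],True)
f=lambda i:np.clip((i/255.)**0.6*255*.7,0,255).astype('uint8')
overlay('side','s19',(215,130,310,230),7,[],f(robot.read_camera('side')))
overlay('top','t19',(190,140,300,245),7,[])"
```

```text
time: 24.5
tool_pos: [0.531, 0.0931, 0.0491]
tool_rot: [3.14, 0.0, -3.084]
contact_force: [0.9, -0.4, -1.1]
opening: 0.0601
t24.50 shift cm [-0.27  0.18  1.26] rot deg [ 0.12  0.   -0.27] open 60.1 F [ 0.9 -0.4 -1.1]
```

View pics/s19.png

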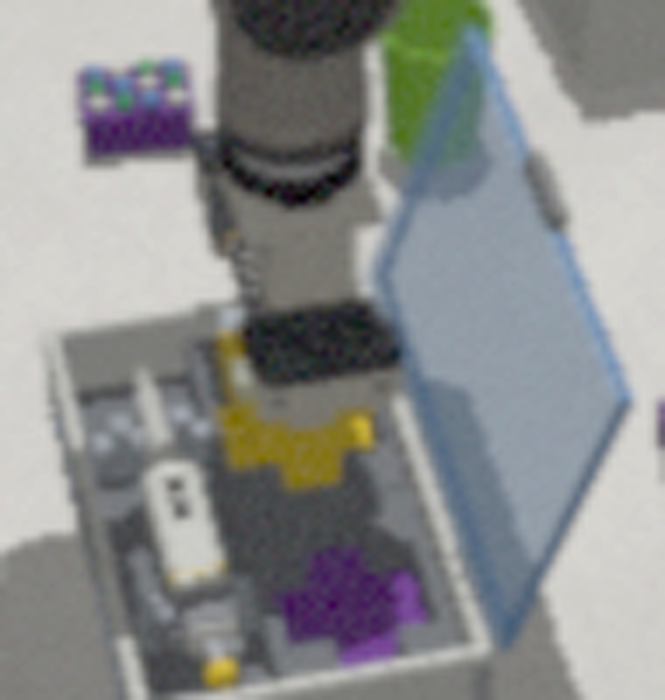

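View pics/t19.png

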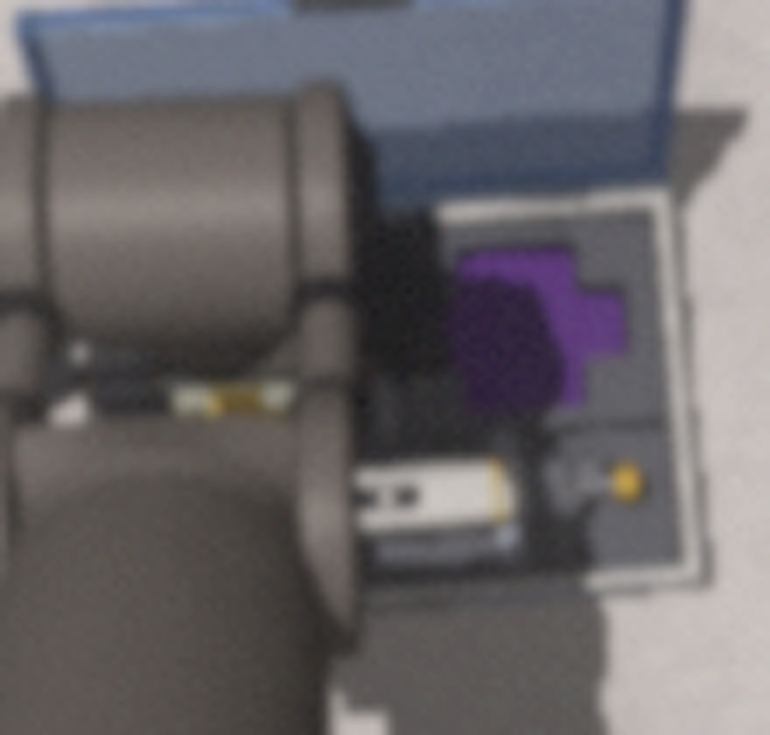

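```bash
python3 -m creep '[[[0,0,0.8,0,0,0.2,-1],[0,0,1.4,0,0,0.2,-1],[0,0,1.8,0,0,0.2,-1],[0,0,2.1,0,0,0.2,-1]]]'; python3 -m creep '[[[0,0,0.3,0,0,0,-1],[0,0,0.6,0,0,0,-1],[0,0,0.9,0,0,0,-1]]]'
```

```text
time: 25.0
tool_pos: [0.532, 0.0934, 0.0291]
tool_rot: [3.14, 0.002, -3.086]
contact_force: [-0.7, 1.6, -0.7]
opening: 0.0601
time: 25.3
tool_pos: [0.532, 0.0934, 0.0198]
tool_rot: [3.14, 0.003, -3.086]
contact_force: [-0.6, -0.1, -1.3]
opening: 0.0603
```

Box is inside the pocket with no contact so far. I'll carry on down.

```bash
python3 -m creep '[[[0,0,0.4,0,0,0,-1],[0,0,0.8,0,0,0,-1],[0,0,1.1,0,0,0,-1],[0,0,1.1,0,0,0,-1]]]'; python3 -m creep '[[[0,0,0.15,0,0,0,-1],[0,0,0.25,0,0,0,-1],[0,0,0.25,0,0,0,-1]]]'; python3 -m creep '[[[0,0,0.1,0,0,0,-1],[0,0,0.15,0,0,0,-1]]]'
```

```text
time: 25.7
tool_pos: [0.5317, 0.0934, 0.0083]
tool_rot: [3.14, 0.002, -3.086]
contact_force: [0.5, -0.2, -0.2]
opening: 0.0599
time: 26.0
tool_pos: [0.5319, 0.0935, 0.0061]
tool_rot: [3.14, 0.002, -3.086]
contact_force: [0.1, -0.1, 2.5]
opening: 0.0596
time: 26.2
tool_pos: [0.532, 0.0935, 0.0059]
tool_rot: [3.14, 0.003, -3.086]
contact_force: [-5.0, -0.9, 16.9]
opening: 0.0599
```

Contact at reported z 6 mm, exactly the pocket floor. Release.

```bash
python3 -m creep '[[[0,0,-0.15,0,0,0,-1],[0,0,-0.15,0,0,0,0.48],[0,0,-0.15,0,0,0,0.48],[0,0,-0.15,0,0,0,0.48]]]'; python3 -m creep '[[[0,0,-0.5,0,0,0,0.48],[0,0,-2,0,0,0,0.48],[0,0,-4,0,0,0,0.48],[0,0,-8,0,0,0,0.48],[0,0,-12,0,0,0,1],[0,0,-12,0,0,0,1]]]'; python3 -c "
from h import *
dt((.478,.3755,.12),np.radians(0.5),True)
f=lambda i:np.clip((i/255.)**0.6*255*.7,0,255).astype('uint8')
overlay('side','s20',(215,130,310,230),7,[],f(robot.read_camera('side')))"
```

```text
time: 26.6
tool_pos: [0.532, 0.0935, 0.0072]
tool_rot: [3.14, 0.002, -3.086]
contact_force: [-0.1, -0.7, -0.4]
opening: 0.0677
time: 27.2
tool_pos: [0.535, 0.0934, 0.1328]
tool_rot: [3.14, 0.013, -3.086]
contact_force: [0.4, 0.3, -0.1]
opening: 0.0795
t27.20 shift cm [ 4.18 28.48  3.63] rot deg [0.12 0.74 2.66] open 79.5 F [ 0.4  0.3 -0.1]
```

View pics/s20.png

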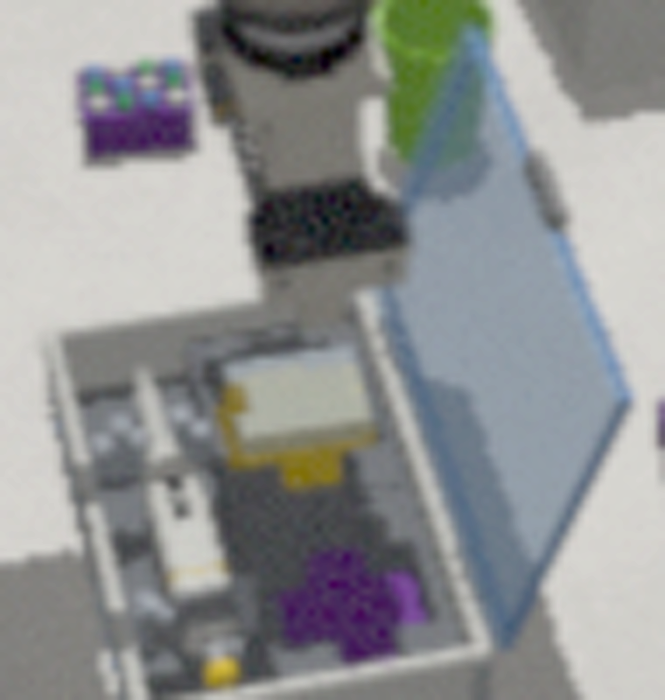

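The box is down in the yellow pocket. Now the tube block; the only small one stands at top (208,310), a 70 x 48 mm match, and the big rack behind the case is not it.

```bash
python3 -m creep '[[[4.2,28.5,0,0,0.7,2.6,1],[4.2,28.5,0,0,0.7,2.6,1],[4.2,28.5,0,0,0.7,2.6,1],[4.2,28.5,0,0,0.7,2.6,1],[4.2,28.5,0,0,0.7,2.6,1],[4.2,28.5,0,0,0.7,2.6,1],[4.2,28.5,2,0,0.7,2.6,1],[4.2,28.5,3.6,0,0.7,2.6,1]]]'; python3 -c "
from h import *
dt((.478,.3755,.018),np.radians(0.5),True)
f=lambda i:np.clip((i/255.)**0.6*255*.7,0,255).astype('uint8')
overlay('side','s21',(190,90,290,190),7,[],f(robot.read_camera('side')))"
```

```text
time: 28.05
tool_pos: [0.4745, 0.3767, 0.092]
tool_rot: [3.141, -0.006, -3.129]
contact_force: [-0.4, -0.3, -0.2]
opening: 0.0919
t28.05 shift cm [-0.4  -0.13  9.74] rot deg [ 0.04 -0.33  0.22] open 91.9 F [-0.4 -0.3 -0.2]
```

View pics/s21.png

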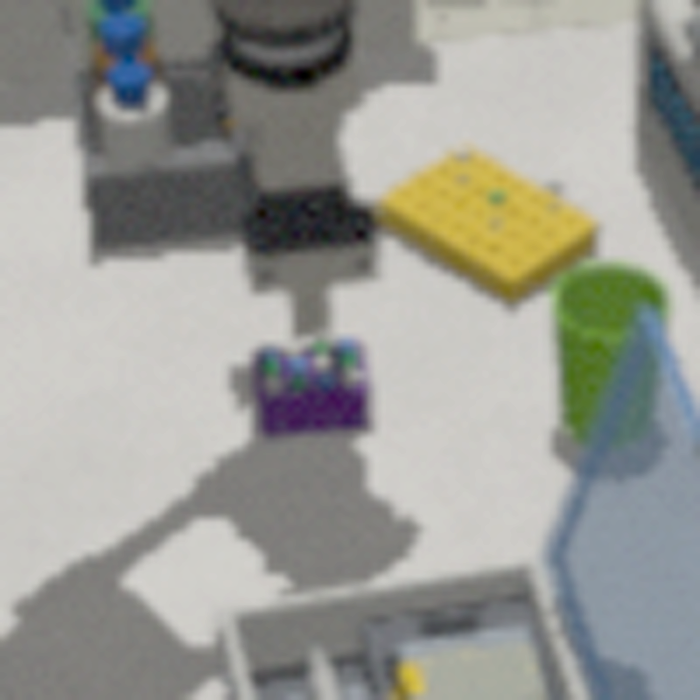

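```bash
python3 -m creep '[[[-0.4,-0.1,4,0,-0.3,0.2,1],[-0.4,-0.1,7,0,-0.3,0.2,1],[-0.4,-0.1,9,0,-0.3,0.2,1],[-0.4,-0.1,9.6,0,-0.3,0.2,1],[-0.4,-0.1,9.6,0,-0.3,0.2,1]]]'; python3 -m creep '[[[0,0,0,0,0,0,-0.5],[0,0,0,0,0,0,-0.5],[0,0,0,0,0,0,-0.5],[0,0,0,0,0,0,-0.5],[0,0,0,0,0,0,-0.5],[0,0,0,0,0,0,-0.5],[0,0,0,0,0,0,-0.5],[0,0,0,0,0,0,-0.5]]]' 12
```

```text
time: 28.6
tool_pos: [0.4755, 0.3732, -0.0078]
tool_rot: [-3.138, -0.008, -3.134]
contact_force: [-0.4, -0.0, -0.1]
opening: 0.092
time: 29.4
tool_pos: [0.4756, 0.3734, -0.0076]
tool_rot: [-3.138, -0.007, -3.134]
contact_force: [-0.5, 1.3, 1.7]
opening: 0.048
```

```bash
python3 -m creep '[[[0,0,-2,0,0,0,-1],[0,0,-6,0,0,0,-1],[0,0,-10,0,0,0,-1],[0,0,-13,0,0,0,-1],[0,0,-13,0,0,0,-1]]]' 22; python3 -c "
from h import *
t=case(.0335,-.0655,0)
dt((t[0],t[1],.14),CP[2],True)"
```

```text
time: 29.9
tool_pos: [0.4787, 0.375, 0.1271]
tool_rot: [3.141, 0.0, -3.134]
contact_force: [-0.1, 1.0, -1.1]
opening: 0.0476
t29.90 shift cm [ -5.76 -41.43   1.02] rot deg [ 0.06  0.01 -3.14] open 47.6 F [-0.1  1.  -1.1]
```

```bash
python3 -m creep '[[[-5.8,-41.4,0,0,0,-3.1,-1],[-5.8,-41.4,0,0,0,-3.1,-1],[-5.8,-41.4,0,0,0,-3.1,-1],[-5.8,-41.4,0,0,0,-3.1,-1],[-5.8,-41.4,0,0,0,-3.1,-1],[-5.8,-41.4,0,0,0,-3.1,-1],[-5.8,-41.4,0,0,0,-3.1,-1],[-5.8,-41.4,0,0,0,-3.1,-1]]]'; python3 -m creep '[[[0,0,0,0,0,0,-1]]]'; python3 -c "
from h import *
t=case(.0335,-.0655,0)
dt((t[0],t[1],.075),CP[2],True)"
```

```text
time: 30.7
tool_pos: [0.5365, -0.0235, 0.1253]
tool_rot: [3.14, -0.002, -3.08]
contact_force: [0.6, 0.1, -0.7]
opening: 0.0478
time: 30.8
tool_pos: [0.5368, -0.0292, 0.1243]
tool_rot: [-3.141, -0.002, -3.086]
contact_force: [-0.2, 1.4, 0.0]
opening: 0.0476
t30.80 shift cm [-0.24 -0.97  7.27] rot deg [-0.01 -0.14 -0.38] open 47.6 F [-0.2  1.4  0. ]
```

```bash
python3 -m creep '[[[-0.2,-1,1,0,0,-0.4,-1],[-0.2,-1,3,0,0,-0.4,-1],[-0.2,-1,5,0,0,-0.4,-1],[-0.2,-1,7,0,0,-0.4,-1],[-0.2,-1,7,0,0,-0.4,-1]]]'; python3 -c "
from h import *
t=case(.0335,-.0655,0)
dt((t[0],t[1],.05),CP[2],True)
f=lambda i:np.clip((i/255.)**0.6*255*.7,0,255).astype('uint8')
s=robot.observe();p=s['tool_pos']+[0,0,ZO];a=s['tool_rot'][2]-np.pi
P0=(p[0],p[1],a)
seg=rect(P0,.0024,0,.035,.024,p[2]+.018,(0,0,255))+rect(P0,.0024,0,.035,.024,p[2]-.016,(0,255,0))+rect(CP,.036,-.0655,.04,.029,.034,(255,0,0))
overlay('side','s22',(215,130,310,240),7,seg,f(robot.read_camera('side')))
overlay('top','t22',(190,140,300,245),7,seg)"
```

```text
time: 31.3
tool_pos: [0.5364, -0.0378, 0.0505]
tool_rot: [3.14, -0.01, -3.077]
contact_force: [-0.3, -0.1, -0.1]
opening: 0.0477
t31.30 shift cm [-0.33 -0.12  2.4 ] rot deg [ 0.11 -0.56  0.11] open 47.7 F [-0.3 -0.1 -0.1]
```

View pics/s22.png

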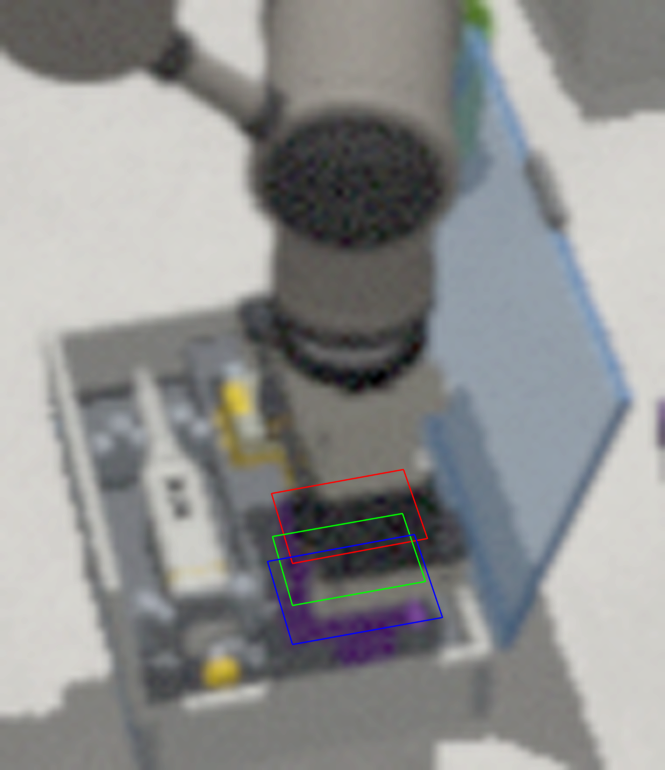

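View pics/t22.png

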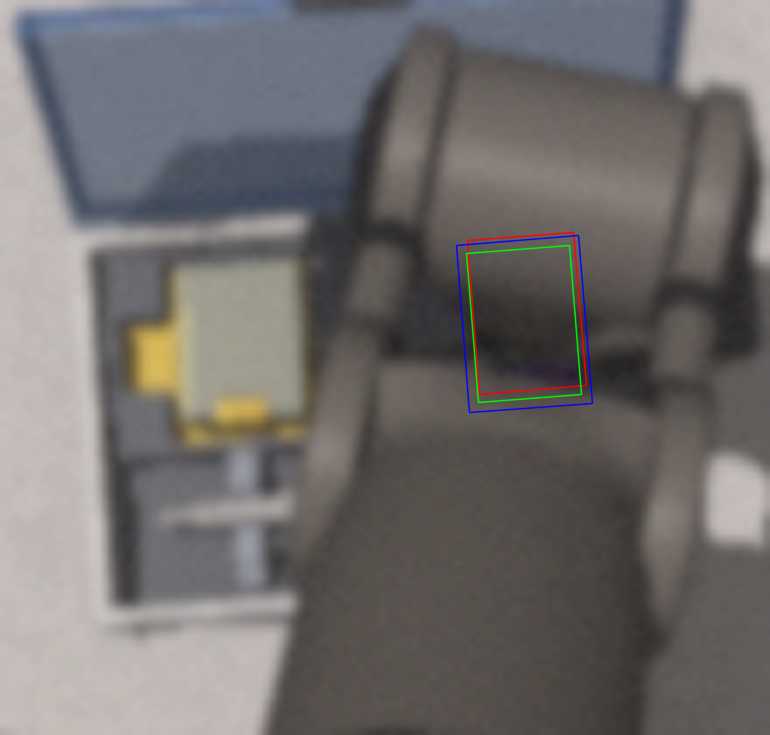

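```bash
python3 -m creep '[[[-0.1,-0.1,0.8,0,-0.5,0.1,-1],[-0.1,-0.1,1.4,0,-0.5,0.1,-1],[-0.1,-0.1,1.4,0,-0.5,0.1,-1]]]'; python3 -m creep '[[[0,0,0.4,0,0,0,-1],[0,0,0.8,0,0,0,-1],[0,0,0.8,0,0,0,-1]]]';  python3 -c "
from h import *
t=case(.0335,-.0655,0)
dt((t[0],t[1],.0239),CP[2],True)
f=lambda i:np.clip((i/255.)**0.6*255*.7,0,255).astype('uint8')
overlay('side','s23',(240,170,310,240),9,rect(CP,.036,-.0655,.04,.029,.034,(255,0,0)),f(robot.read_camera('side')))"
```

```text
time: 31.7
tool_pos: [0.5392, -0.0391, 0.0389]
tool_rot: [3.141, 0.003, -3.079]
contact_force: [-0.7, -0.2, -0.4]
opening: 0.0479
time: 32.0
tool_pos: [0.5388, -0.0391, 0.0304]
tool_rot: [3.141, 0.002, -3.079]
contact_force: [0.5, -1.7, -1.0]
opening: 0.0478
t32.00 shift cm [-0.07  0.03  3.  ] rot deg [ 0.05  0.13 -0.  ] open 47.8 F [ 0.5 -1.7 -1. ]
```

View pics/s23.png

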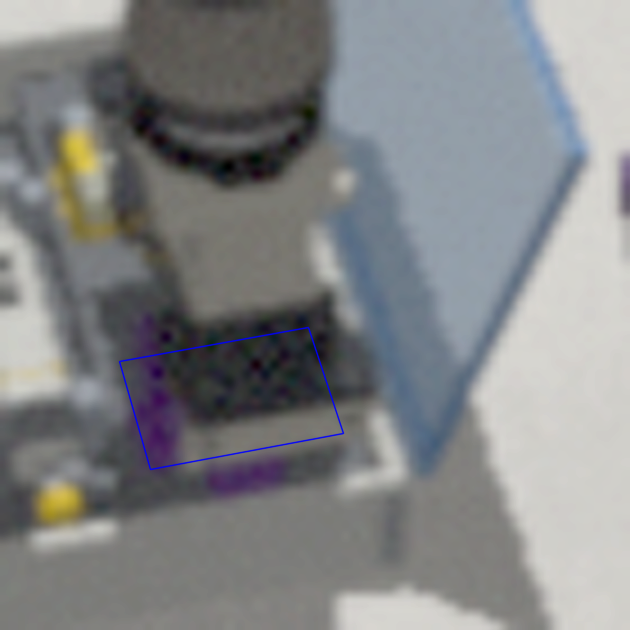

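```bash
python3 -m creep '[[[0,0,0.3,0,0,0,-1],[0,0,0.6,0,0,0,-1],[0,0,0.9,0,0,0,-1]]]'; python3 -m creep '[[[0,0,0.4,0,0,0,-1],[0,0,0.8,0,0,0,-1],[0,0,1.1,0,0,0,-1],[0,0,1.5,0,0,0,-1]]]'; python3 -m creep '[[[0,0,0.2,0,0,0,-1],[0,0,0.4,0,0,0,-1],[0,0,0.4,0,0,0,-1]]]'
```

```text
time: 32.35
tool_pos: [0.5391, -0.0391, 0.0214]
tool_rot: [3.141, 0.003, -3.079]
contact_force: [0.1, -0.0, -1.3]
opening: 0.0475
time: 32.75
tool_pos: [0.5391, -0.0391, 0.0062]
tool_rot: [3.141, 0.003, -3.079]
contact_force: [0.5, -0.3, -0.6]
opening: 0.0483
time: 33.05
tool_pos: [0.539, -0.0391, 0.0019]
tool_rot: [3.141, 0.002, -3.079]
contact_force: [0.1, 0.2, -1.7]
opening: 0.0479
```

```bash
python3 -m creep '[[[0,0,0.1,0,0,0,-1],[0,0,0.15,0,0,0,-1],[0,0,0.15,0,0,0,-1]]]'; python3 -m creep '[[[0,0,0.1,0,0,0,-1],[0,0,0.15,0,0,0,-1]]]'
```

```text
time: 33.35
tool_pos: [0.5392, -0.0391, 0.0007]
tool_rot: [3.141, 0.003, -3.079]
contact_force: [-0.2, 0.1, 1.0]
opening: 0.048
time: 33.55
tool_pos: [0.5394, -0.039, 0.0003]
tool_rot: [3.141, 0.003, -3.079]
contact_force: [-4.0, 1.2, 15.2]
opening: 0.0477
```

The block is on the pocket floor (0.3 mm reported, 0.4 predicted). Release.

```bash
python3 -m creep '[[[0,0,-0.15,0,0,0,-1],[0,0,-0.15,0,0,0,0.24],[0,0,-0.15,0,0,0,0.24],[0,0,-0.15,0,0,0,0.24]]]'; python3 -m creep '[[[0,0,-0.5,0,0,0,0.24],[0,0,-2,0,0,0,0.24],[0,0,-4,0,0,0,0.24],[0,0,-8,0,0,0,0.24],[0,0,-13,0,0,0,0.24],[0,0,-16,0,0,0,0.24],[0,0,-16,0,0,0,0.24]]]'; python3 -c "
from h import *
f=lambda i:np.clip((i/255.)**0.6*255*.7,0,255).astype('uint8')
overlay('side','s24',(215,130,310,240),7,[],f(robot.read_camera('side')))
s=robot.observe();print(s['qpos'],s['tool_pos'],s['tool_rot'])"
```

```text
time: 33.95
tool_pos: [0.5393, -0.0391, 0.0016]
tool_rot: [3.141, 0.003, -3.079]
contact_force: [-0.5, -0.1, 0.5]
opening: 0.0565
time: 34.65
tool_pos: [0.5414, -0.0397, 0.1668]
tool_rot: [-3.14, 0.013, -3.079]
contact_force: [0.5, -0.2, 0.2]
opening: 0.0569
[-2.15462631e-01  4.14409979e-01  1.56746439e+00  1.76775167e-03
  1.15143253e+00 -1.84938669e+00] [ 0.53998813 -0.03943149  0.16406947] [-3.14087223  0.00841137 -3.079175  ]
```

View pics/s24.png

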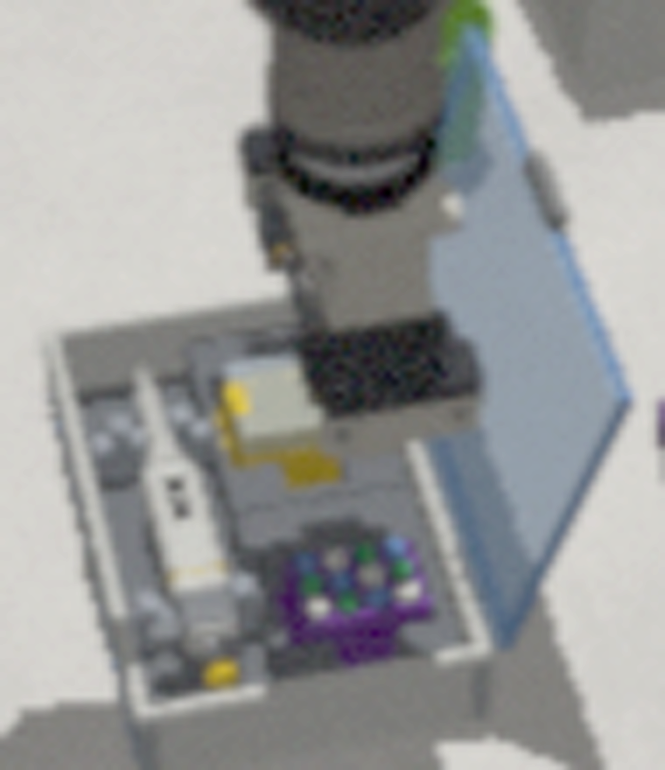

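All three items lie home: pipette, tip box and tube block are all below the rim. Now the lid. I'll go over it with the gripper shut and push it forward from behind.

```bash
python3 -m creep '[[[0,0,-4,0,0,0,-1],[0,0,-8,0,0,0,-1],[0,0,-11.5,0,0,0,-1],[0,0,-11.5,0,0,0,-1],[0,0,-11.5,0,0,0,-1]]]' 20; python3 -c "
from h import *
t=case(.195,0.002,.30)
dt(t,CP[2],True)"
```

```text
time: 35.2
tool_pos: [0.5387, -0.0393, 0.2781]
tool_rot: [-3.141, 0.007, -3.079]
contact_force: [-0.6, -0.1, -0.7]
opening: 0.0214
t35.20 shift cm [-16.23   6.81   0.27] rot deg [-0.02  0.42 -0.02] open 21.4 F [-0.6 -0.1 -0.7]
```

```bash
python3 -m creep '[[[-8,3.5,0,0,0.4,0,-1],[-8,3.5,0,0,0.4,0,-1],[-16.2,6.8,0,0,0.4,0,-1],[-16.2,6.8,0,0,0.4,0,-1],[-16.2,6.8,0,0,0.4,0,-1],[-16.2,6.8,0,0,0.4,0,-1]]]'; python3 -c "
from h import *
dt(case(.195,0.002,.214),CP[2],True)
f=lambda i:np.clip((i/255.)**0.6*255*.7,0,255).astype('uint8')
overlay('side','s25',(215,80,330,240),4,tipsegs(),f(robot.read_camera('side')))"
```

```text
time: 35.8
tool_pos: [0.6956, 0.039, 0.2748]
tool_rot: [3.141, -0.006, -3.078]
contact_force: [0.0, -0.6, 0.9]
opening: 0.0006
t35.80 shift cm [-0.14 -0.03  8.43] rot deg [ 0.01 -0.37  0.03] open 0.6 F [ 0.  -0.6  0.9]
```

View pics/s25.png

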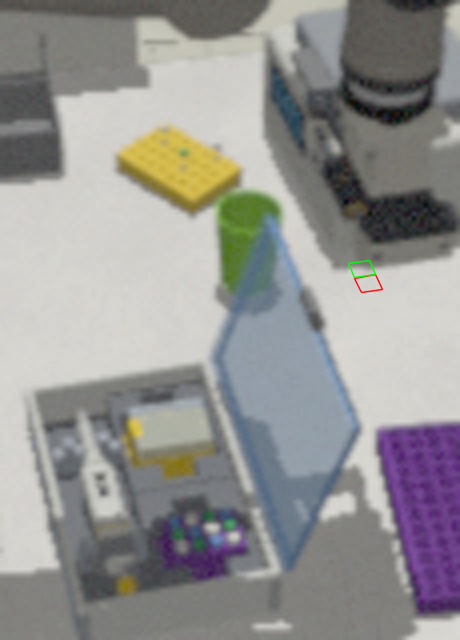

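```bash
python3 -m creep '[[[-0.1,0,3,0,-0.4,0,-1],[-0.1,0,6,0,-0.4,0,-1],[-0.1,0,8.4,0,-0.4,0,-1],[-0.1,0,8.4,0,-0.4,0,-1]]]'; python3 -m creep '[[[1,0,0,0,0,0,-1],[2,0,0,0,0,0,-1],[3,0,0,0,0,0,-1],[4,0,0,0,0,0,-1],[5,0,0,0,0,0,-1]]]'; python3 -c "
from h import *
dt(case(.1065,0.002,.224),CP[2],True)
f=lambda i:np.clip((i/255.)**0.6*255*.7,0,255).astype('uint8')
overlay('side','s26',(215,80,330,240),4,[],f(robot.read_camera('side')))"
```

```text
time: 36.25
tool_pos: [0.6927, 0.0377, 0.189]
tool_rot: [3.141, -0.005, -3.08]
contact_force: [0.1, 0.3, 0.2]
opening: -0.0001
time: 36.75
tool_pos: [0.6432, 0.034, 0.1923]
tool_rot: [-3.142, -0.0, -3.081]
contact_force: [1.8, 0.3, 1.0]
opening: 0.0005
t36.75 shift cm [ 3.5   0.13 -0.82] rot deg [-0.   -0.01 -0.12] open 0.5 F [1.8 0.3 1. ]
```

View pics/s26.png

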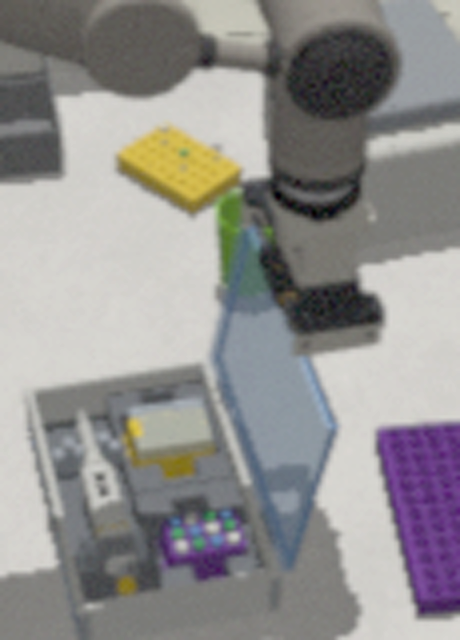

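```bash
python3 -m creep '[[[1.8,0.1,-0.4,0,0,0,-1],[3.5,0.1,-0.8,0,0,0,-1],[5.5,0.1,-0.7,0,0,0,-1],[7.4,0.1,-0.5,0,0,0,-1],[9.3,0.1,0.1,0,0,0,-1],[11.1,0.1,0.9,0,0,0,-1]]]'; python3 -c "
from h import *
dt(case(-.0014,0.002,.1843),CP[2],True)
dt(case(-.0264,0.002,.1542),CP[2],True)
f=lambda i:np.clip((i/255.)**0.6*255*.7,0,255).astype('uint8')
overlay('side','s27',(215,80,330,240),4,[],f(robot.read_camera('side')))"
```

```text
time: 37.4
tool_pos: [0.5312, 0.0277, 0.1858]
tool_rot: [-3.141, 0.003, -3.081]
contact_force: [1.5, 0.1, 1.9]
opening: 0.0008
t37.40 shift cm [3.08 0.05 2.5 ] rot deg [-0.05  0.17 -0.14] open 0.8 F [1.5 0.1 1.9]
t37.40 shift cm [5.59 0.05 5.5 ] rot deg [-0.05  0.17 -0.14] open 0.8 F [1.5 0.1 1.9]
```

View pics/s27.png

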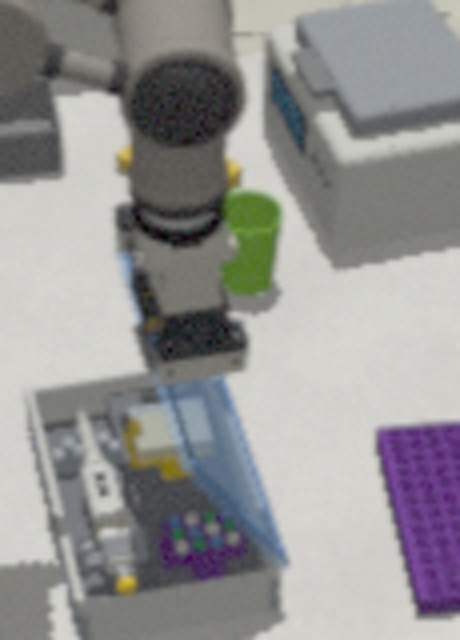

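Lid is swinging well, now about 60°. I'll carry on down the arc.

```bash
python3 -m creep '[[[1.6,0,1.1,0,0,0,-1],[3.1,0,2.5,0,0,0,-1],[4.4,0,4,0,0,0,-1],[5.6,0,5.5,0,0,0,-1],[6.5,0,7.3,0,0,0,-1],[7.2,0,9.1,0,0,0,-1]]]'; python3 -c "
from h import *
dt(case(-.0495,0.002,.080),CP[2],True)
f=lambda i:np.clip((i/255.)**0.6*255*.7,0,255).astype('uint8')
overlay('side','s28',(205,100,330,240),5,[],f(robot.read_camera('side')))"
```

```text
time: 38.05
tool_pos: [0.4563, 0.0231, 0.0943]
tool_rot: [-3.141, -0.0, -3.082]
contact_force: [-0.0, 0.4, 0.3]
opening: 0.0003
t38.05 shift cm [0.38 0.05 3.78] rot deg [-0.05 -0.   -0.16] open 0.3 F [-0.   0.4  0.3]
```

View pics/s28.png

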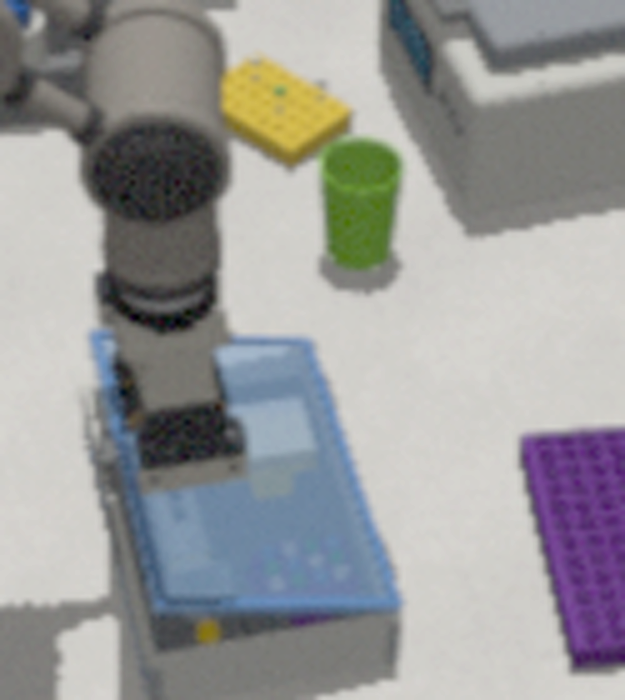

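```bash
python3 -m creep '[[[0.2,0,1.2,0,0,0,-1],[0.3,0,2.4,0,0,0,-1],[0.3,0,3.4,0,0,0,-1],[0.3,0,3.8,0,0,0,-1]]]';  python3 -m creep '[[[0,0,0.2,0,0,0,-1],[0,0,0.3,0,0,0,-1]]]'; python3 -m creep '[[[0,0,0.15,0,0,0,-1],[0,0,0.2,0,0,0,-1]]]'; python3 -m creep '[[[0,0,0.1,0,0,0,-1],[0,0,0.15,0,0,0,-1]]]'
```

```text
time: 38.5
tool_pos: [0.4509, 0.023, 0.0539]
tool_rot: [3.142, -0.005, -3.082]
contact_force: [-8.3, -0.3, 38.5]
opening: 0.001
time: 38.7
tool_pos: [0.4511, 0.023, 0.0539]
tool_rot: [-3.141, -0.005, -3.082]
contact_force: [-13.9, 1.4, 42.4]
opening: 0.0002
time: 38.9
tool_pos: [0.4511, 0.023, 0.0541]
tool_rot: [-3.141, -0.005, -3.082]
contact_force: [-10.1, 0.6, 28.1]
opening: 0.0002
time: 39.1
tool_pos: [0.4518, 0.0229, 0.0542]
tool_rot: [-3.141, -0.003, -3.081]
contact_force: [-6.6, 0.8, 20.3]
opening: 0.0002
```

Firm stop with the tips at 63.5 mm, against 64 for the shut lid's top. I'll retreat and check.

```bash
python3 -m creep '[[[0,0,-1,0,0,0,-1],[0,0,-4,0,0,0,-1],[0,0,-9,0,0,0,-1],[0,0,-14,0,0,0,-1],[0,0,-19,0,0,0,-1],[0,0,-19,0,0,0,-1]]]'; python3 -m creep '[[[0,-12,0,0,0,0,-1],[0,-24,0,0,0,0,-1],[0,-30,0,0,0,0,-1],[0,-30,0,0,0,0,-1],[0,-30,0,0,0,0,-1],[0,-30,0,0,0,0,-1],[0,-30,0,0,0,0,-1],[0,-30,0,0,0,0,-1]]]'; python3 -c "
from h import *
f=lambda i:np.clip((i/255.)**0.6*255*.7,0,255).astype('uint8')
seg=rect(CP,0,0,.091,.139,.064,(0,0,255))+rect(CP,-.097,0,.006,.025,.06,(0,255,0))
overlay('side','s29',(205,130,330,240),6,seg,f(robot.read_camera('side')));overlay('top','t29',(180,120,310,250),6,seg)
cv2.imwrite('pics/tfull.png',cv2.resize(robot.read_camera('top')[:,:,::-1],(768,576)))"
```

```text
time: 39.7
tool_pos: [0.456, 0.0227, 0.2516]
tool_rot: [-3.138, 0.011, -3.081]
contact_force: [1.3, 0.0, 1.1]
opening: 0.0002
time: 40.5
tool_pos: [0.4737, -0.2776, 0.252]
tool_rot: [-3.139, 0.01, -3.084]
contact_force: [0.3, 0.8, 0.7]
opening: 0.0
```

View pics/s29.png

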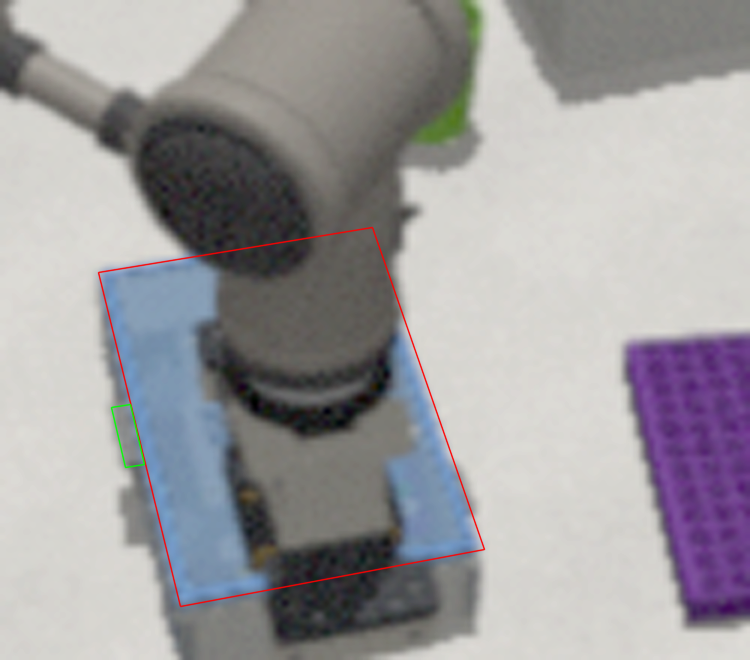

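View pics/t29.png

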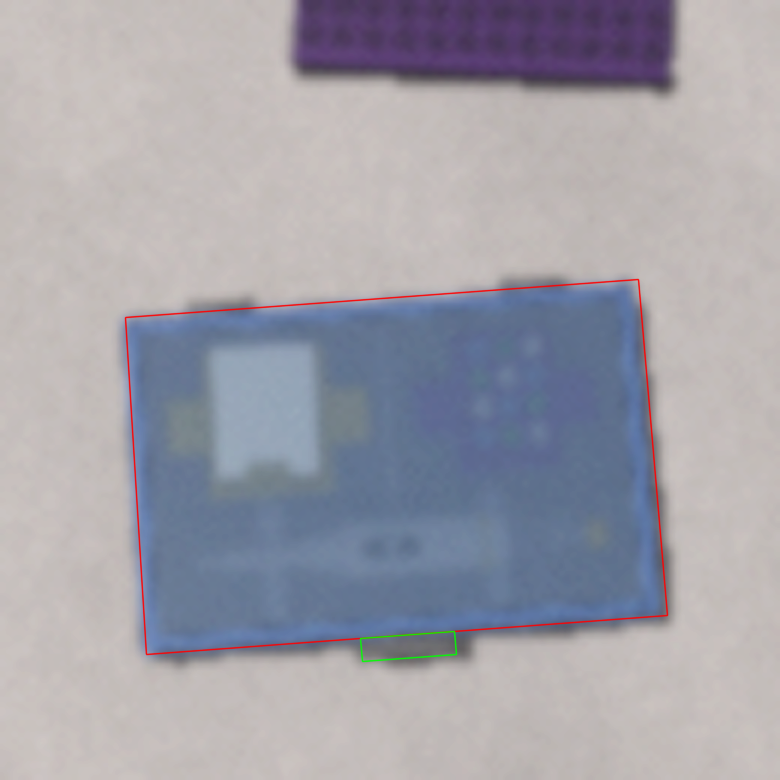

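View pics/tfull.png

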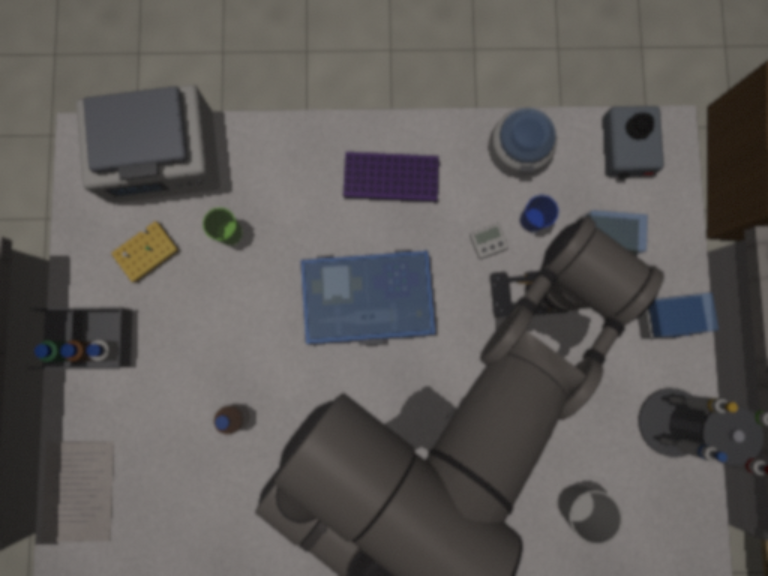

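```bash
python3 -m creep '[[[3,-5,0,0,0,0,-1],[6,-10,0,0,0,0,-1],[9,-15,0,0,0,0,-1],[9,-15,0,0,0,0,-1],[9,-15,0,0,0,0,-1]]]'; python3 -c "
from h import *
f=lambda i:np.clip((i/255.)**0.6*255*.7,0,255).astype('uint8')
overlay('side','s30',(210,150,310,250),7,rect(CP,0,0,.091,.139,.064,(0,0,255)),f(robot.read_camera('side')))"
```

```text
time: 41.15
tool_pos: [0.3923, -0.4321, 0.2521]
tool_rot: [-3.138, 0.011, -3.082]
contact_force: [-0.3, -0.9, -0.1]
opening: 0.0004
```

View pics/s30.png

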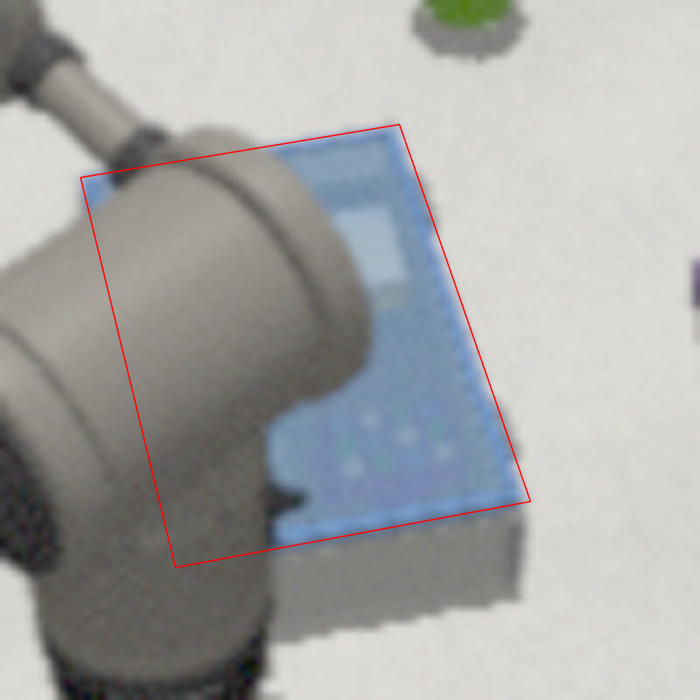

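The lid lies flat on the rim, and its outline matches the shut position in both views. I'll hand in.

```bash
python3 -c "
from cell import robot
print(robot.hand_in())"
```

```text
the job is handed in; nothing more can be done
None
```

The kit is packed and the lid is shut; I handed the job in at about 41 s of the 70 s allowed.

- **Pipette:** the larger one lies in both notches with its tip at the narrow end. I set it about 5 mm towards its button end to clear the tip box, within the 7 mm allowed.
- **Tip box:** it is in the yellow pocket, and it met the floor at the predicted height.
- **Tube block:** it is in the purple pocket, also at the predicted height.
- **Lid:** I pushed it over from behind and down to a firm stop, with the fingertips at 63.5 mm against 64 mm for a shut lid. Its outline matched the shut position in the top view and in the parts of the side view that the arm did not hide. The other things on the bench had not visibly moved.

These checks failed or disagreed:

- **Height reading:** the reported tool height was about 23.5 mm too low. My first pipette grasp closed on nothing because of it. I found the offset by touching the bench with the fingertips, at up to 46 N, and corrected every later move; all the seating heights then agreed.
- **Side-camera network:** its position estimates were about 17 mm off in y, so I used my own pixel measurements instead.
- **Closing force:** pressing the lid shut peaked at 42 N measured at the wrist (about 45 N counting the sideways part). That was through the fingertips, not the gripper body, but it is above the 40 N limit if fingertips count. The bench touch is open to the same question.

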